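File a printing block in the narrowest bay that takes it

ROBOT

A 6-joint arm with a two-finger parallel gripper is mounted at the origin on the work surface. World frame = base frame: x ahead of the robot, y to its left, z up, the work surface at z = 0. Lengths are in m, angles in rad, forces in N, time in s.
With the tool pointing down it reaches from about 0.35 to 0.725 m from the base axis. Payload 6 kg.
Tool frame: the origin (TCP) lies between the finger pads; the fingertips stand 8 mm ahead of it and the grasp point (between the pads) lies 11 mm behind it; z points along the fingers, y is the direction in which the jaws open and shut (so a half turn about z gives the same grasp; the last joint's range is limited). The gripper opens to 85 mm and grips with 20 to 120 N. Pads are 22 mm wide; open, the fingers measure 114 mm over their backs; the gripper's body (76 mm by 85 mm) begins 54 mm behind the grasp point. The pads swing forward as they close: fully open they stand 13 mm farther back than shut.
Start: joints at [-0.819, 0.04, 0.085, 0, -1.615, -0.334], TCP at [0.243, -0.548, 0.239] pointing down, gripper open.
Joint ranges: [-2.56, 2.56], [-1.29, 2.01], [-1.08, 1.49], [-3.29, 1.98], [-2.81, -0.18], [-2.99, 2.99]. Speed limits (rad/s): [2.57, 2.57, 3.01, 3.14, 3.14, 3.14].

INTERFACE

Orientations are given as a unit quaternion [x, y, z, w].
In Python, from bench import bot gives the robot as it stands. The module is installed in compiled form; this text tells all that it offers.
- The arm moves only by the tool servo_tool, never from a script. Its argument "moves" is a list of rows, each a list of 3 entries, a list of its own where there are three numbers: the finger opening in m, from 0 to 0.0854, then the shift along the tool's x, y, z in m, then the turn, a rotation vector about the tool's x, y, z in degrees. In form: [[hand, [dx, dy, dz], [rx, ry, rz]], ...]. A call has 1 to 20 rows; each row is the pose to reach, as a shift and turn from the pose commanded when the call began, along the tool's axes at that moment; what a row does not reach only later rows make up. A row lasts 1/12 s, in which the tool goes at most 41.7 mm and 7.16 degrees, less where a joint would pass 70% of its speed; a pose out of reach is approached as far as the arm can. A call with a gripper value outside its range is refused whole. The fingers move at their own pace and stop on an object; "squeeze" is the grip in N (left out, the last holds). Time passes only in rows, so rows that repeat a pose let the fingers close. It gives the time, the measured TCP pose, the force and the opening at its end, in the units of the state.
- bot.sense(): the state, without advancing time (a new reading comes with each control period).
- bot.capture(name): name is "side" or "top"; returns the picture (384x512x3 uint8, red, green, blue); there is no depth.
- bot.camera_info(name): a dict with "intrinsics" (3x3 intrinsics, pixels), "k1" (the pictures are not rectified: a ray, as slopes to the right and down, at radius r is drawn at 1 + k1 r^2 times it, then the intrinsics apply), "world_from_camera" (4x4, takes a point from camera to world coordinates). Camera axes: x right, y down, z forward; pixel columns grow to the right and rows downward; lengths in m; the calibration is good to about 2 mm. A picture is of the moment at which its call begins. camera_info takes no time and is no camera call.
- bot.close_job(): hands the job in, once; it reports no verdict.
Trained networks look in the newest picture that a camera, given by its name, has taken for a name from the list of things; names that differ only in an ending like _2 or _b are one class to them, and where a whole thing is asked for, a point or a joint stands for the part that bears it (a point fixed in the world has none). Each returns a list of dicts, best first, with "confidence" (0 to 1); they miss things now and then, are a little off and sometimes report something else, mostly with a low value. They report only what shows in the picture. A call takes as long as a camera call. They do not tell look-alikes from the thing itself.
- bot.spot_in(camera, name): "pixel" ([column, row] in pixels, amid what is visible of it).
The state is a dict: "time": time; "joint_positions": joint angles; "qvel": joint speeds; "joint_torque": joint torques, N m; "tool_pos": TCP position; "tcp_rot": TCP orientation; "force": force on the tool from outside, world axes, zero at the start; "moment": the same for the moment, N m; "gripper_width": finger opening in m.
Only numpy, scipy, OpenCV 4.12 (cv2) and the standard library are available. Lean on these libraries where they do the work, as an engineer would, in place of code of your own. Each camera call takes 0.05 s, during which the arm holds its last target.

TASK

Put away the printing block that lies in front of the rack: without lifting it off the table, slide it end-on against the mouth of the narrowest bay, then of the next wider one and so on, until the first bay lets it in, and push it fully home there. Then swing the keeper gate fully shut across the mouths. Leave the two spare blocks on their paper sheet and the ink jar alone.

Things in the scene. Friction and masses are not known exactly. Their poses are not given: they have to be found in the camera images.
- rack: Fixed wooden comb on the table: four bays side by side, open on top and towards the robot, floor = table top, 60 mm deep to a closed back rail. Bays 28, 38, 48, 58 mm wide, walls 14 mm wide, 28 mm high, mouth edges bevelled 1.5 mm over 4 mm; line of mouths 242 mm long. Origin: its middle, table height; x points into the bays, y to the narrow end, z up. A block fully home stands 6 mm out of the mouth.
- block_p_mid (a point): Centre (half-way up, 11 mm above the table) of one of three loose blocks of pale wood, grey top with a dark twig: 66 mm long (own x), 22 mm high, about 90 g; 34, 44 and 54 mm wide (own y), which is which is not told. One of the three, differing by start, lies in front of the rack, length roughly along the bays: file that one. The others are spares on the sheet.
- block_q_mid (a point): Centre (half-way up, 11 mm above the table) of another of the three printing blocks; axes as for block_p. Either the one to file, if it lies in front of the rack, or a spare on the sheet.
- block_r_mid (a point): Centre (half-way up, 11 mm above the table) of another of the three printing blocks; axes as for block_p. Either the one to file, if it lies in front of the rack, or a spare on the sheet.
- bay0 (a point): Middle of the mouth of the narrowest (too narrow for every block) bay, 28 mm wide, at table height, +93 mm along the rack's y from its origin; axes as the rack's: x straight into the bay.
- bay1 (a point): Middle of the mouth of the second bay, 38 mm wide, at table height, +46 mm along the rack's y from its origin; axes as the rack's: x straight into the bay.
- bay2 (a point): Middle of the mouth of the third bay, 48 mm wide, at table height, -11 mm along the rack's y from its origin; axes as the rack's: x straight into the bay.
- bay3 (a point): Middle of the mouth of the widest bay, 58 mm wide, at table height, -78 mm along the rack's y from its origin; axes as the rack's: x straight into the bay.
- gate (a joint): Angle of the keeper gate, rad: 0 = shut, across all the mouths, 16 mm in front of them; positive = open, swung towards the robot (starts at 1.7 to 2.1; stop at 2.3). A plain aluminium bar, 8 mm thick, 12 to 28 mm above the table, reaching 262 mm from an upright hinge at the rack's wide end; slight friction (0.03 N m) keeps it where it is left.
- gate_hinge (a point): Hinge axis of the gate, fixed to the rack, 20 mm in front of the line of mouths and 24 mm beyond the rack's wide end, 20 mm above the table. Axes as those of the bays: seen along them, the bar points from here along (-sin(angle), cos(angle)).
- gate_tip (a point): Free end of the gate bar, at mid-height (20 mm above the table); y points from the hinge along the bar.
- sheet_mid (a point): Middle of the flat paper sheet (260 x 150 mm, x along its length) on the table on which the two spare blocks lie.
- ink_jar: Closed ink jar, 60 mm across and 70 mm high, standing on the table; origin at the middle of its underside. Leave alone.
Not all that is in view belongs to the job. What is shaped like the part that bears block_r_mid but orange or yellow is not meant.

How it is judged:
On the way, in this order (a step that is already met when the one before it is completed fails the run):
1. the block in front of the rack has been offered end-on to the narrowest bay (((x of block_p_mid in the frame of bay0 above -0.042 m and y of block_p_mid in the frame of bay0 between -0.01 and 0.01 m and angle between the x axis of block_p_mid and the x axis of bay0, either way round below 0.25 rad) or (x of block_q_mid in the frame of bay0 above -0.042 m and y of block_q_mid in the frame of bay0 between -0.01 and 0.01 m and angle between the x axis of block_q_mid and the x axis of bay0, either way round below 0.25 rad) or (x of block_r_mid in the frame of bay0 above -0.042 m and y of block_r_mid in the frame of bay0 between -0.01 and 0.01 m and angle between the x axis of block_r_mid and the x axis of bay0, either way round below 0.25 rad))).
2. then to the next wider bay (entering it if it fits) (((x of block_p_mid in the frame of bay1 above -0.042 m and y of block_p_mid in the frame of bay1 between -0.01 and 0.01 m and angle between the x axis of block_p_mid and the x axis of bay1, either way round below 0.25 rad) or (x of block_q_mid in the frame of bay1 above -0.042 m and y of block_q_mid in the frame of bay1 between -0.01 and 0.01 m and angle between the x axis of block_q_mid and the x axis of bay1, either way round below 0.25 rad) or (x of block_r_mid in the frame of bay1 above -0.042 m and y of block_r_mid in the frame of bay1 between -0.01 and 0.01 m and angle between the x axis of block_r_mid and the x axis of bay1, either way round below 0.25 rad))).
3. then, if that one refused it, to the third bay (else it is half-way into the second) (((x of block_q_mid in the frame of bay1 above -0.005 m and y of block_q_mid in the frame of bay1 between -0.01 and 0.01 m and angle between the x axis of block_q_mid and the x axis of bay1, either way round below 0.25 rad) or (x of block_p_mid in the frame of bay2 above -0.042 m and y of block_p_mid in the frame of bay2 between -0.01 and 0.01 m and angle between the x axis of block_p_mid and the x axis of bay2, either way round below 0.25 rad) or (x of block_r_mid in the frame of bay2 above -0.042 m and y of block_r_mid in the frame of bay2 between -0.01 and 0.01 m and angle between the x axis of block_r_mid and the x axis of bay2, either way round below 0.25 rad))).
4. the block is fully home in the first bay that takes it (((x of block_p_mid in the frame of bay2 above 0.021 m and y of block_p_mid in the frame of bay2 between -0.006 and 0.006 m and angle between the x axis of block_p_mid and the x axis of bay2, either way round below 0.12 rad) or (x of block_q_mid in the frame of bay1 above 0.021 m and y of block_q_mid in the frame of bay1 between -0.006 and 0.006 m and angle between the x axis of block_q_mid and the x axis of bay1, either way round below 0.12 rad) or (x of block_r_mid in the frame of bay3 above 0.021 m and y of block_r_mid in the frame of bay3 between -0.006 and 0.006 m and angle between the x axis of block_r_mid and the x axis of bay3, either way round below 0.12 rad))), for 0.2 s.
5. the gate is shut (value of joint gate below 0.08 rad), for 0.2 s.
At the end, for the whole second after the job is handed in: The block that lay in front of the rack rests in the narrowest bay that takes it, within 6 mm of fully home; the gate is within 0.08 rad of shut; the two spare blocks are on their sheet ((((x of block_p_mid in the frame of bay2 above 0.021 m and y of block_p_mid in the frame of bay2 between -0.006 and 0.006 m and angle between the x axis of block_p_mid and the x axis of bay2, either way round below 0.12 rad) and x of block_q_mid in the frame of sheet_mid between -0.13 and 0.13 m and y of block_q_mid in the frame of sheet_mid between -0.075 and 0.075 m and x of block_r_mid in the frame of sheet_mid between -0.13 and 0.13 m and y of block_r_mid in the frame of sheet_mid between -0.075 and 0.075 m and linear speed of block_p below 0.01 m/s) or ((x of block_q_mid in the frame of bay1 above 0.021 m and y of block_q_mid in the frame of bay1 between -0.006 and 0.006 m and angle between the x axis of block_q_mid and the x axis of bay1, either way round below 0.12 rad) and x of block_p_mid in the frame of sheet_mid between -0.13 and 0.13 m and y of block_p_mid in the frame of sheet_mid between -0.075 and 0.075 m and x of block_r_mid in the frame of sheet_mid between -0.13 and 0.13 m and y of block_r_mid in the frame of sheet_mid between -0.075 and 0.075 m and linear speed of block_q below 0.01 m/s) or ((x of block_r_mid in the frame of bay3 above 0.021 m and y of block_r_mid in the frame of bay3 between -0.006 and 0.006 m and angle between the x axis of block_r_mid and the x axis of bay3, either way round below 0.12 rad) and x of block_p_mid in the frame of sheet_mid between -0.13 and 0.13 m and y of block_p_mid in the frame of sheet_mid between -0.075 and 0.075 m and x of block_q_mid in the frame of sheet_mid between -0.13 and 0.13 m and y of block_q_mid in the frame of sheet_mid between -0.075 and 0.075 m and linear speed of block_r below 0.01 m/s)) and value of joint gate below 0.08 rad); the robot touches nothing.
It fails at once if a block lifted more than 10 mm off the table or tipped (height (world z) of any of block_p_mid, block_q_mid, block_r_mid above 0.021 m or angle between any of block_p_mid, block_q_mid, block_r_mid's own z axis and vertical above 0.3 rad).
It fails at once if a spare block shifted by more than 20 mm (distance of each of block_q_mid, block_r_mid from where it was at the start of the episode above 0.02 m or distance of each of block_p_mid, block_r_mid from where it was at the start of the episode above 0.02 m or distance of each of block_p_mid, block_q_mid from where it was at the start of the episode above 0.02 m).
It fails at once if the ink jar shifted by more than 30 mm (distance of ink_jar from where it was at the start of the episode above 0.03 m).
It also fails if it takes over 72 s, if anything falls off the work surface, if the arm or the gripper's body presses on something with over 40 N, if the wrist force passes 120 N, or if a joint passes its speed limit or range.

## Working session

There is one attempt and no reset: what is moved stays moved. The work goes in short steps, Python scripts to look and compute and a tool call to move; the robot and the scene stay as the last step left them, time stands still between calls to the robot, and variables do not carry over. Pictures are saved under pics/ and viewed, and the job is handed in when it is done.

Besides the shell and the picture viewer there is one more tool, called after "Request:" in YAML: its name, and indented under it one key for each argument. servo_tool: Moves the arm, as the interface text tells. Its arguments: {"type":"object","properties":{"moves":{"type":"array","items":{"type":"array"}},"squeeze":{"type":"number"}},"required":["moves"]}

```bash
mkdir -p pics; python3 - <<'E'
from bench import bot
import cv2
print(bot.sense())
for n in ("side","top"):
    im=bot.capture(n); cv2.imwrite(f"pics/{n}0.png",im[:,:,::-1])
    print(n,bot.camera_info(n))
E
```

```text
{'time': 0.0, 'joint_positions': array([-8.19306249e-01,  4.08127581e-02,  8.38170733e-02, -4.50203333e-04,
       -1.61548756e+00, -3.33693290e-01]), 'qvel': array([-0.00059844, -0.00132823, -0.00195355, -0.00094965, -0.00045447,
       -0.00021861]), 'joint_torque': array([-1.18432767e-03, -3.68198955e+01,  3.47413015e+01,  6.93233371e+00,
       -5.52047553e-03, -7.01435667e-06]), 'tool_pos': array([ 0.24339468, -0.5480795 ,  0.2382844 ]), 'tcp_rot': array([-2.07391942e-01,  9.78257543e-01,  8.38437727e-04, -2.42940808e-04]), 'force': array([4.06295024e-04, 8.08253428e-01, 2.67972400e-01]), 'moment': array([ 0.00980589,  0.01059137, -0.00333863]), 'gripper_width': 0.0854060888203002}
side {'intrinsics': array([[495.61886697,   0.        , 255.11053198],
       [  0.        , 495.61886697, 193.11437166],
       [  0.        ,   0.        ,   1.        ]]), 'k1': 0.05681402058570857, 'world_from_camera': array([[-0.9566894 , -0.18669675,  0.22336006,  0.21666426],
       [-0.29099238,  0.63516649, -0.71546276,  0.96284226],
       [-0.00829626, -0.74947172, -0.66198438,  0.93921365],
       [ 0.        ,  0.        ,  0.        ,  1.        ]])}
top {'intrinsics': array([[354.95619517,   0.        , 258.22615651],
       [  0.        , 354.95619517, 195.95283817],
       [  0.        ,   0.        ,   1.        ]]), 'k1': -0.03469601783768794, 'world_from_camera': array([[ 0.01397803, -0.99329014,  0.11480116,  0.42513742],
       [-0.99947676, -0.01722896, -0.02737463,  0.03871488],
       [ 0.02916885, -0.11435845, -0.99301124,  0.91076015],
       [ 0.        ,  0.        ,  0.        ,  1.        ]])}
```

View pics/side0.png

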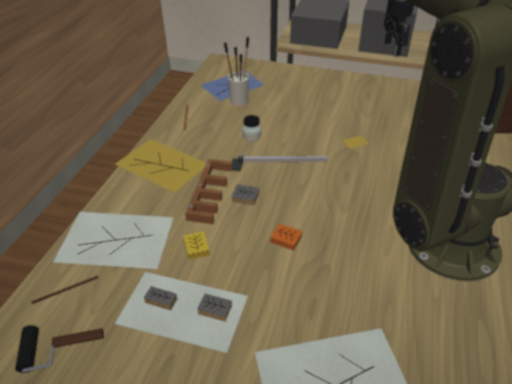

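View pics/top0.png

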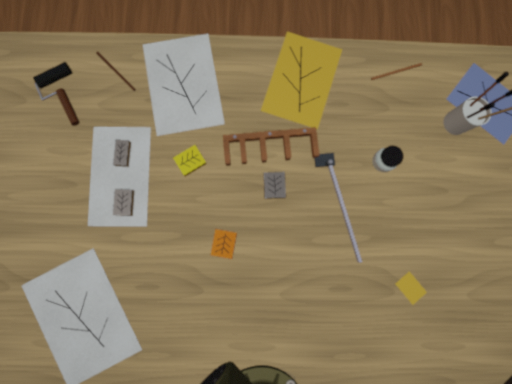

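```bash
cat > h.py <<'E'
import numpy as np, cv2
from bench import bot
def cam(n):
    i=bot.camera_info(n); return np.array(i["intrinsics"]),i["k1"],np.array(i["world_from_camera"])
C={n:cam(n) for n in("side","top")}
def proj(n,P):
    K,k,T=C[n]; P=np.atleast_2d(P); Q=(P-T[:3,3])@T[:3,:3]
    s=Q[:,:2]/Q[:,2:]; s=s*(1+k*(s**2).sum(1,keepdims=True))
    return s*K[0,0]+K[:2,2]
def unproj(n,uv,z):
    K,k,T=C[n]; uv=np.atleast_2d(np.array(uv,float)); d=(uv-K[:2,2])/K[0,0]; s=d.copy()
    for _ in range(20): s=d/(1+k*(s**2).sum(1,keepdims=True))
    D=np.c_[s,np.ones(len(s))]@T[:3,:3].T
    t=(z-T[2,3])/D[:,2]
    return T[:3,3]+D*t[:,None]
def crop(n,im,x0,y0,w,h,name,f=6):
    c=cv2.resize(im[y0:y0+h,x0:x0+w],None,fx=f,fy=f,interpolation=cv2.INTER_CUBIC)
    cv2.imwrite(name,c[:,:,::-1])
E
python3 - <<'E'
from h import *
t=cv2.imread("pics/top0.png")[:,:,::-1]; s=cv2.imread("pics/side0.png")[:,:,::-1]
crop("top",t,210,115,130,98,"pics/top0c.png"); crop("side",s,170,145,120,90,"pics/side0c.png")
crop("top",t,80,115,80,120,"pics/top0s.png",5)
for n in("top","side"):
    for k in("rack","block_p_mid","block_q_mid","block_r_mid","gate","sheet_mid","ink_jar"):
        pass
for k in ("rack","block_p_mid","gate","ink_jar"):
    bot.capture("top")
    print(k,[(r["pixel"],r["confidence"]) for r in bot.spot_in("top",k)])
E
```

```text
rack []
block_p_mid [([345.1, 213.2], 0.66), ([123.4, 202.1], 0.56), ([122.1, 152.6], 0.48)]
gate [([346.6, 208.9], 0.84)]
ink_jar [([390.8, 158.1], 0.71), ([343.8, 209.4], 0.71)]
```

View pics/top0c.png

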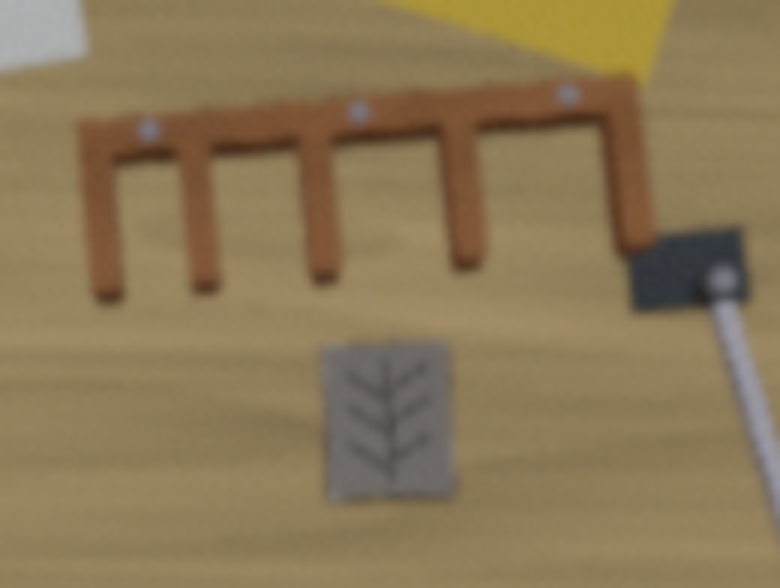

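View pics/side0c.png

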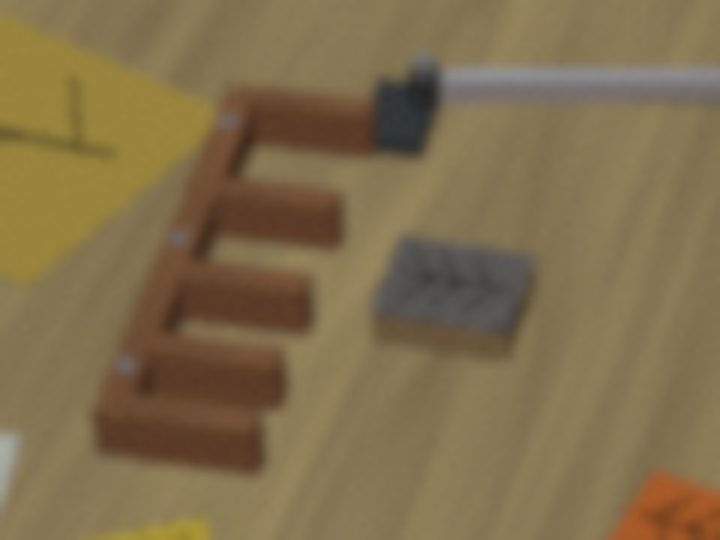

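View pics/top0s.png

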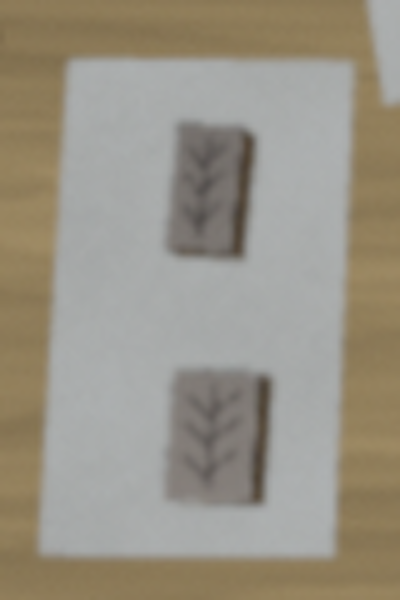

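```bash
cat > fit.py <<'E'
from h import *
from scipy.optimize import minimize
F=4
def box(x0,x1,y0,y1,z0,z1):
    return np.array([[x,y,z] for x in(x0,x1) for y in(y0,y1) for z in(z0,z1)],float)
def place(P,p):
    c,s=np.cos(p[2]),np.sin(p[2]); Q=P.copy()
    Q[:,0]=p[0]+c*P[:,0]-s*P[:,1]; Q[:,1]=p[1]+s*P[:,0]+c*P[:,1]; return Q
def render(n,boxes,p,roi):
    x0,y0,w,h=roi; m=np.zeros((h*F,w*F),np.uint8)
    for b in boxes:
        uv=(proj(n,place(b,p))-[x0,y0]+.5)*F-.5
        hull=cv2.convexHull(np.float32(uv))
        cv2.fillConvexPoly(m,np.int32(np.round(hull*16)),255,shift=4)
    return cv2.resize(m,(w,h),interpolation=cv2.INTER_AREA)/255.
def soft(p,boxes,n,roi): return cv2.GaussianBlur(render(n,boxes,p,roi),(0,0),.7)
def rackboxes(t=.014):
    B=[box(0,.06,a-.007,a+.007,0,.028) for a in(.114,.072,.020,-.042,-.114)]
    return B+[box(.06,.06+t,-.121,.121,0,.028)]
def fit(views,boxfn,p0,masks,rois,extra=0,step=(.01,.01,.08)):
    def cost(q):
        B=boxfn(*q[3:])
        return sum(((soft(q,B,n,rois[n])-masks[n])**2).mean() for n in views)
    best=None
    q=np.array(p0,float)
    for _ in range(3):
        st=np.array(list(step)+[.004]*(len(q)-3))
        S=np.vstack([q]+[q+np.eye(len(q))[i]*st[i] for i in range(len(q))])
        r=minimize(cost,q,method="Nelder-Mead",options=dict(initial_simplex=S,xatol=1e-5,fatol=1e-8,maxiter=600)); q=r.x
    return q,r.fun
def redmask(im):
    f=im.astype(float); v=f[...,0]/(f[...,1]+1)   # ratio
    return v
E
python3 - <<'E'
from fit import *
t=cv2.imread("pics/top0.png")[:,:,::-1]; s=cv2.imread("pics/side0.png")[:,:,::-1]
for n,im,roi in(("top",t,(210,120,125,50)),("side",s,(180,150,65,75))):
    x0,y0,w,h=roi; c=im[y0:y0+h,x0:x0+w].astype(float)
    r=c[...,0]/c[...,1]; print(n,np.percentile(r,[5,25,50,75,90,95]))
print(unproj("top",[[(109)/6+210,115+300/6],[635/6+210,115+250/6]],.028), unproj("top",[[274,185]],.022))
# block colour
print(t[180:183,268:282],t[195:197,240:243])
E
```

```text
top [1.07432283 1.14179104 1.14876033 1.21818182 1.47619048 1.4939759 ]
side [1.06339181 1.12977099 1.14814815 1.36363636 1.50793651 1.53333333]
[[ 0.60453521  0.09139604  0.028     ]
 [ 0.63067826 -0.1312976   0.028     ]] [[ 0.55651548 -0.02537808  0.022     ]]
[[[109 104 101]
  [107 103 100]
  [103  98  96]
  [ 96  93  90]
  [ 90  86  84]
  [ 86  83  81]
  [ 84  80  79]
  [ 91  88  86]
  [104 100  98]
  [109 103 101]
  [108 105 102]
  [108 103 101]
  [105 100  98]
  [105 100  98]]

 [[109 104 102]
  [109 105 102]
  [107 103 100]
  [105 101  98]
  [ 98  94  92]
  [ 90  87  85]
  [ 86  83  80]
  [ 97  92  90]
  [107 102 100]
  [108 103 101]
  [106 101  98]
  [102  97  94]
  [ 96  92  91]
  [ 99  95  92]]

 [[100  97  94]
  [103  99  96]
  [106 102  99]
  [109 104 101]
  [107 103 100]
  [100  96  94]
  [ 91  88  86]
  [ 97  93  91]
  [105 101  98]
  [102  97  95]
  [ 96  92  90]
  [ 96  92  90]
  [ 98  93  91]
  [102  97  95]]] [[[151 133  95]
  [150 131  94]
  [151 132  96]]

 [[149 131  95]
  [149 131  94]
  [150 131  94]]]
```

```bash
cat >> fit.py <<'E'
def rackm(im,roi):
    x0,y0,w,h=roi; c=im[y0:y0+h,x0:x0+w].astype(float); return np.clip((c[...,0]/c[...,1]-1.16)/(1.48-1.16),0,1)
def greym(im,roi):
    x0,y0,w,h=roi; c=im[y0:y0+h,x0:x0+w].astype(float); s=(c[...,0]-c[...,2])/c[...,0]; return np.clip((.36-s)/(.36-.08),0,1)
def blockboxes(w=.054,l=.066): return [box(-l/2,l/2,-w/2,w/2,.0219,.022)]
def fitblock(ims,rois,p0):
    out={}
    M={n:greym(ims[n],rois[n]) for n in ims}
    for v in [[n] for n in ims]+([list(ims)] if len(ims)>1 else []):
        out["+".join(v)]=fit(v,blockboxes,p0,M,rois)
    return out
E
python3 - <<'E'
from fit import *
ims={n:cv2.imread(f"pics/{n}0.png")[:,:,::-1] for n in("top","side")}
rois={"top":(215,120,120,50),"side":(180,150,56,75)}
M={n:rackm(ims[n],rois[n]) for n in ims}
M["side"][:, :]=M["side"]
for v in(["top"],["side"],["top","side"]):
    q,c=fit(v,rackboxes,[.615,-.02,-.11,.014],M,rois); print(v,np.round(q,4),c)
for n in ims:
    im=np.hstack([M[n],render(n,rackboxes(q[3]),q,rois[n])])
    cv2.imwrite(f"pics/rk_{n}.png",cv2.resize((im*255).astype(np.uint8),None,fx=3,fy=3))
rb={"top":(255,165,40,40),"side":(228,178,36,30)}
for W in(.034,.044,.054):
    M={n:greym(ims[n],rb[n]) for n in ims}
    for v in(["top"],["side"],["top","side"]):
        q,c=fit(v,lambda w=W:blockboxes(W),[.556,-.025,-.05],M,rb); print(W,v,np.round(q,4),c)
q,c=fit(["top"],lambda w:blockboxes(w),[.556,-.025,-.05,.05],M,rb);print(q)
q,c=fit(["side"],lambda w:blockboxes(w),[.556,-.025,-.05,.05],M,rb);print(q)
E
```

```text
['top'] [ 0.6345 -0.0181  0.1099 -0.0101] 0.021515689027707372
['side'] [ 0.6232 -0.0212  0.1047  0.0074] 0.017115633340999314
['top', 'side'] [ 0.6238 -0.02    0.1112  0.0095] 0.03652981133858711
0.034 ['top'] [ 0.5579 -0.0282  0.0102] 0.08767396956839191
0.034 ['side'] [ 0.554  -0.0232  0.0319] 0.06667545166219284
0.034 ['top', 'side'] [ 0.5561 -0.0232  0.0117] 0.1599874168926848
0.044 ['top'] [ 0.5577 -0.0258  0.03  ] 0.030189801061726973
0.044 ['side'] [ 0.5542 -0.0247  0.0682] 0.021953729300988142
0.044 ['top', 'side'] [ 0.5566 -0.0253  0.0648] 0.05848766212121138
0.054 ['top'] [ 0.5576 -0.026   0.0555] 0.002347720752326141
0.054 ['side'] [ 0.5545 -0.0257  0.0589] 0.0008948225793035025
0.054 ['top', 'side'] [ 0.5564 -0.0261  0.0539] 0.010070680085707506
[ 0.55767385 -0.02603071  0.05626483  0.05258818]
[ 0.55445873 -0.02574551  0.05820863  0.05404619]
```

View pics/rk_top.png

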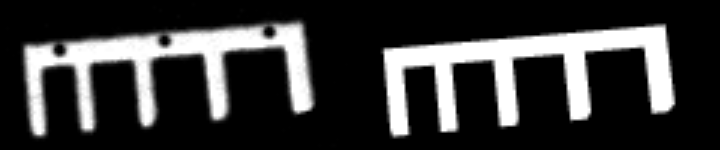

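View pics/rk_side.png

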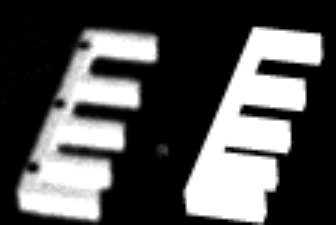

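```bash
python3 - <<'E'
from fit import *
ims={n:cv2.imread(f"pics/{n}0.png")[:,:,::-1] for n in("top","side")}
rois={"top":(215,120,105,50),"side":(180,150,56,75)}
M={n:rackm(ims[n],rois[n]) for n in ims}
for t in(.008,.010,.012,.014):
  for v in(["top"],["side"],["top","side"]):
    q,c=fit(v,lambda :rackboxes(t),[.620,-.02,.11],M,rois); print(t,v,np.round(q,4),c)
t0={"top":(.014),"side":.014}
for n in ims:
    q,c=fit([n],lambda :rackboxes(.012),[.620,-.02,.11],M,rois)
    R=soft(q,rackboxes(.012),n,rois[n]); im=np.dstack([M[n],R,M[n]])
    cv2.imwrite(f"pics/rk2_{n}.png",cv2.resize((im*255).astype(np.uint8),None,fx=6,fy=6,interpolation=cv2.INTER_NEAREST))
E
```

```text
0.008 ['top'] [ 0.6257 -0.0191  0.1103] 0.01592294905680559
0.008 ['side'] [ 0.6231 -0.0211  0.105 ] 0.017179077821463922
0.008 ['top', 'side'] [ 0.6246 -0.0197  0.1097] 0.040434280644988635
0.01 ['top'] [ 0.625  -0.0191  0.11  ] 0.012926976216931941
0.01 ['side'] [ 0.6223 -0.0215  0.1073] 0.018400165811882658
0.01 ['top', 'side'] [ 0.6237 -0.0198  0.1113] 0.038869758552017214
0.012 ['top'] [ 0.624  -0.0192  0.1094] 0.013031116847693825
0.012 ['side'] [ 0.6215 -0.0217  0.1086] 0.021520939031474416
0.012 ['top', 'side'] [ 0.6229 -0.0199  0.1134] 0.04197802850623386
0.014 ['top'] [ 0.6229 -0.0193  0.1084] 0.01660279582576521
0.014 ['side'] [ 0.6206 -0.0215  0.1121] 0.02684169150352685
0.014 ['top', 'side'] [ 0.622  -0.02    0.1131] 0.04941486400762017
```

View pics/rk2_top.png

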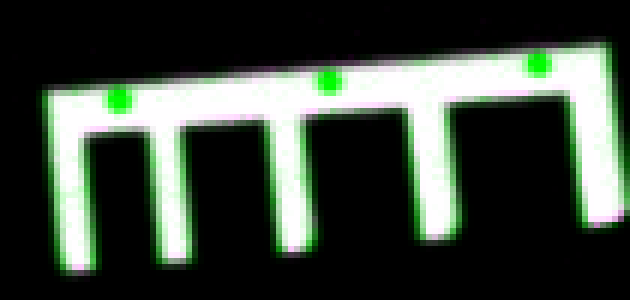

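View pics/rk2_side.png

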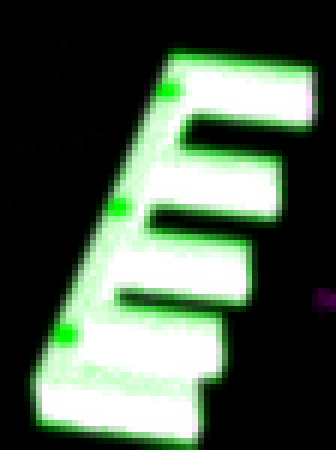

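```bash
cat >> h.py <<'E'
from scipy.spatial.transform import Rotation as Rn
RACK=np.array([.6235,-.0203,.109]); BLK=np.array([.556,-.026,.057])
def rk(x,y):  # rack -> world
    c,s=np.cos(RACK[2]),np.sin(RACK[2]); return np.array([RACK[0]+c*x-s*y,RACK[1]+s*x+c*y])
def torack(p):
    c,s=np.cos(RACK[2]),np.sin(RACK[2]); d=np.array(p[:2])-RACK[:2]; return np.array([c*d[0]+s*d[1],-s*d[0]+c*d[1]])
def go(p,psi):
    s=bot.sense(); R=Rn.from_quat(s["tcp_rot"])
    Rt=Rn.from_matrix(np.array([[-np.cos(psi),-np.sin(psi),0],[-np.sin(psi),np.cos(psi),0],[0,0,-1.]]))
    Rt=Rt if True else None
    d=R.inv().apply(np.array(p)-s["tool_pos"]); r=(R.inv()*Rt).as_rotvec(degrees=True)
    return np.round(d,4),np.round(r,2)
def st():
    s=bot.sense(); R=Rn.from_quat(s["tcp_rot"]).as_matrix()
    print("t %.2f"%s["time"],"pos",np.round(s["tool_pos"],4),"rack",np.round(torack(s["tool_pos"]),4),"psi %.4f"%np.arctan2(-R[1,0],-R[0,0]),"F",np.round(s["force"],1),"w %.4f"%s["gripper_width"],"tilt",np.round(R[2],4))
E
sed -i 's/^    \[\[-np.cos/&/' h.py
python3 - <<'E'
from h import *
st()
psi=.057; R=np.array([np.cos(psi),np.sin(psi)])
p=BLK[:2]-.020*R
print(p,go([*p,.10],psi)); print(go([*p,.016],psi))
print("yellow",unproj("top",[[190,160]],.01),torack(unproj("top",[[190,160]],.01)[0]),"orange",unproj("top",[[224,243]],.01))
g=unproj("top",[[210+722/6,115+290/6],[359.5,261]],.02);print("gate",g,[torack(a) for a in g])
E
```

```text
t 0.50 pos [ 0.2435 -0.5483  0.2392] rack [-0.4352 -0.4836] psi 0.4178 F [ 0.8  0.5 -0.5] w 0.0854 tilt [ 1.e-04  2.e-04 -1.e+00]
[ 0.53603248 -0.02713938] (array([-0.4789,  0.3576,  0.1393]), array([ 1.000e-02, -1.000e-02,  2.067e+01]))
(array([-0.4789,  0.3576,  0.2233]), array([ 1.000e-02, -1.000e-02,  2.067e+01]))
yellow [[0.61941571 0.1909359  0.01      ]] [0.0189191 0.2104266] orange [[0.40881038 0.09823367 0.01      ]]
gate [[ 0.61585428 -0.17033045  0.02      ]
 [ 0.36849235 -0.24193309  0.02      ]] [array([-0.0239213 , -0.14830834]), array([-0.27760447, -0.19257696])]
```

Request:
servo_tool:
  moves:
    - [0.0854,[-0.479,0.358,0.0],[0,0,20.7]]
    - [0.0854,[-0.479,0.358,0.0],[0,0,20.7]]
    - [0.0854,[-0.479,0.358,0.0],[0,0,20.7]]
    - [0.0854,[-0.479,0.358,0.0],[0,0,20.7]]
    - [0.0854,[-0.479,0.358,0.0],[0,0,20.7]]
    - [0.0854,[-0.479,0.358,0.0],[0,0,20.7]]
    - [0.0854,[-0.479,0.358,0.0],[0,0,20.7]]
    - [0.0854,[-0.479,0.358,0.0],[0,0,20.7]]
    - [0.0854,[-0.479,0.358,0.0],[0,0,20.7]]
    - [0.0854,[-0.479,0.358,0.0],[0,0,20.7]]
    - [0.0854,[-0.479,0.358,0.0],[0,0,20.7]]
    - [0.0854,[-0.479,0.358,0.0],[0,0,20.7]]
    - [0.0854,[-0.479,0.358,0.0],[0,0,20.7]]
    - [0.0854,[-0.479,0.358,0.0],[0,0,20.7]]
    - [0.0854,[-0.479,0.358,0.0],[0,0,20.7]]
    - [0.0854,[-0.479,0.358,0.14],[0,0,20.7]]
    - [0.0854,[-0.479,0.358,0.14],[0,0,20.7]]
    - [0.0854,[-0.479,0.358,0.14],[0,0,20.7]]
    - [0.0854,[-0.479,0.358,0.14],[0,0,20.7]]
    - [0.0854,[-0.479,0.358,0.14],[0,0,20.7]]
  squeeze: 25

```text
time: 2.17
tool_pos: [0.5331, -0.027, 0.0939]
tcp_rot: [-0.028, 1.0, -0.0, -0.004]
force: [0.4, -0.1, -0.2]
gripper_width: 0.0856
```

```bash
python3 - <<'E'
from h import *
st()
psi=.057; R=np.array([np.cos(psi),np.sin(psi)])
p=BLK[:2]-.020*R
print(go([*p,.016],psi))
im=bot.capture("side"); crop("side",im,150,100,200,140,"pics/s1.png",4)
E
```

```text
t 2.17 pos [ 0.5331 -0.027   0.0939] rack [-0.0906  0.0032] psi 0.0563 F [ 0.4 -0.1 -0.2] w 0.0856 tilt [ 8.8e-03 -5.0e-04 -1.0e+00]
(array([-0.0036, -0.0002,  0.0779]), array([-0.03, -0.51, -0.04]))
```

View pics/s1.png

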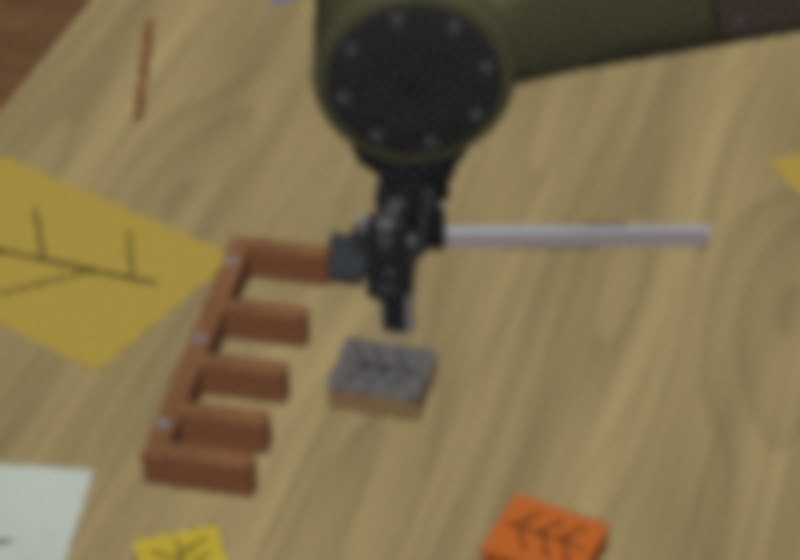

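Request:
servo_tool:
  moves:
    - [0.0854,[0,0,0.03],[0,0,0]]
    - [0.0854,[0,0,0.05],[0,0,0]]
    - [0.0854,[0,0,0.06],[0,0,0]]
    - [0.0854,[0,0,0.06],[0,0,0]]
    - [0.0854,[0,0,0.06],[0,0,0]]
    - [0.0854,[0,0,0.06],[0,0,0]]

```text
time: 2.72
tool_pos: [0.5375, -0.0267, 0.0419]
tcp_rot: [-0.028, 1.0, 0.0, 0.002]
force: [1.4, 0.5, 0.6]
gripper_width: 0.0852
```

```bash
python3 - <<'E'
from h import *
st()
psi=.057; R=np.array([np.cos(psi),np.sin(psi)])
p=BLK[:2]-.020*R
print(go([*p,.016],psi))
E
```

```text
t 2.72 pos [ 0.5375 -0.0267  0.0419] rack [-0.0862  0.003 ] psi 0.0568 F [1.4 0.5 0.6] w 0.0852 tilt [-0.0036 -0.     -1.    ]
(array([ 0.0016, -0.0004,  0.0259]), array([-0.  ,  0.21, -0.01]))
```

Request:
servo_tool:
  moves:
    - [0.0854,[0.001,0,0.008],[0,0,0]]
    - [0.0854,[0.001,0,0.015],[0,0,0]]
    - [0.0854,[0.001,0,0.022],[0,0,0]]
    - [0.0854,[0.001,0,0.022],[0,0,0]]
    - [0.0854,[0.001,0,0.022],[0,0,0]]
    - [0.0854,[0.001,0,0.022],[0,0,0]]

```text
time: 3.22
tool_pos: [0.5351, -0.0269, 0.0173]
tcp_rot: [-0.028, 1.0, -0.0, -0.0]
force: [-0.0, 0.9, 0.3]
gripper_width: 0.0855
```

```bash
python3 - <<'E'
from h import *
st()
im=bot.capture("side"); crop("side",im,150,100,200,140,"pics/s2.png",4)
st()
E
```

```text
t 3.22 pos [ 0.5351 -0.0269  0.0173] rack [-0.0886  0.003 ] psi 0.0566 F [-0.   0.9  0.3] w 0.0855 tilt [ 1.e-04 -2.e-04 -1.e+00]
t 3.27 pos [ 0.5352 -0.0269  0.0175] rack [-0.0885  0.0031] psi 0.0566 F [-0.6 -0.8  0.1] w 0.0855 tilt [-3.e-04 -1.e-04 -1.e+00]
```

View pics/s2.png

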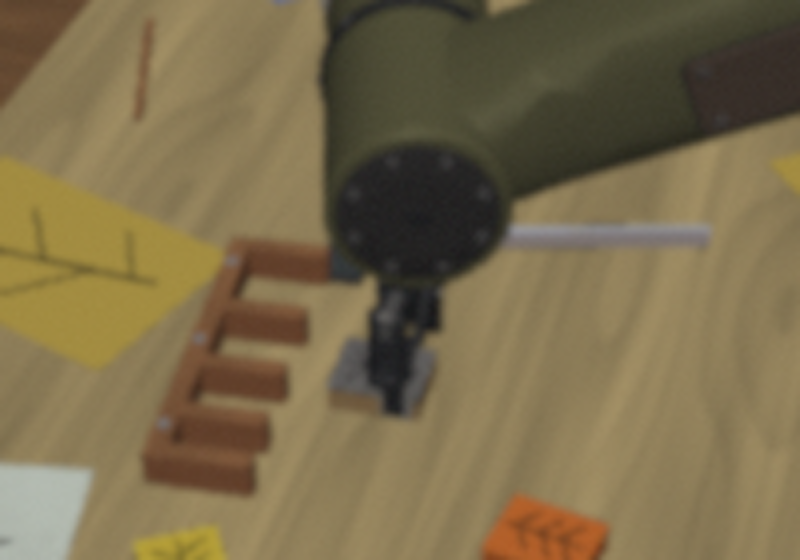

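Request:
servo_tool:
  moves:
    - [0.065,[0,0,0],[0,0,0]]
    - [0.06,[0,0,0],[0,0,0]]
    - [0.056,[0,0,0],[0,0,0]]
    - [0.052,[0,0,0],[0,0,0]]
    - [0.046,[0,0,0],[0,0,0]]
    - [0.046,[0,0,0],[0,0,0]]
    - [0.046,[0,0,0],[0,0,0]]
    - [0.046,[0,0,0],[0,0,0]]
  squeeze: 25

```text
time: 3.93
tool_pos: [0.5353, -0.0268, 0.0177]
tcp_rot: [-0.028, 1.0, 0.0, 0.0]
force: [-0.8, -0.6, 4.3]
gripper_width: 0.0532
```

```bash
python3 - <<'E'
from h import *
st()
im=bot.capture("side"); crop("side",im,200,150,100,75,"pics/s3.png",8)
im=bot.capture("top"); crop("top",im,210,115,130,98,"pics/t3.png",6)
st()
E
```

```text
t 3.93 pos [ 0.5353 -0.0268  0.0177] rack [-0.0884  0.0031] psi 0.0566 F [-0.8 -0.6  4.3] w 0.0532 tilt [-7.e-04  0.e+00 -1.e+00]
t 4.03 pos [ 0.5352 -0.0268  0.0177] rack [-0.0885  0.0031] psi 0.0566 F [-1.   0.2  4.1] w 0.0535 tilt [-5.e-04 -0.e+00 -1.e+00]
```

View pics/s3.png

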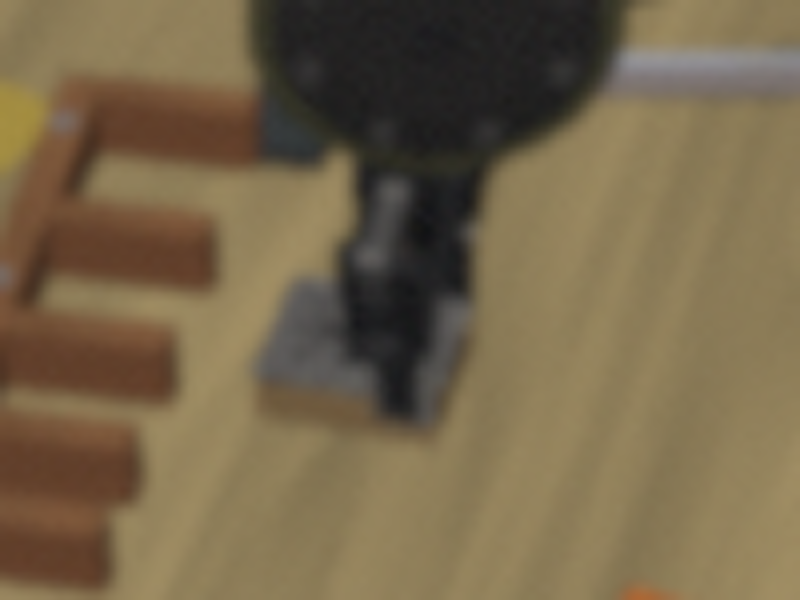

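View pics/t3.png

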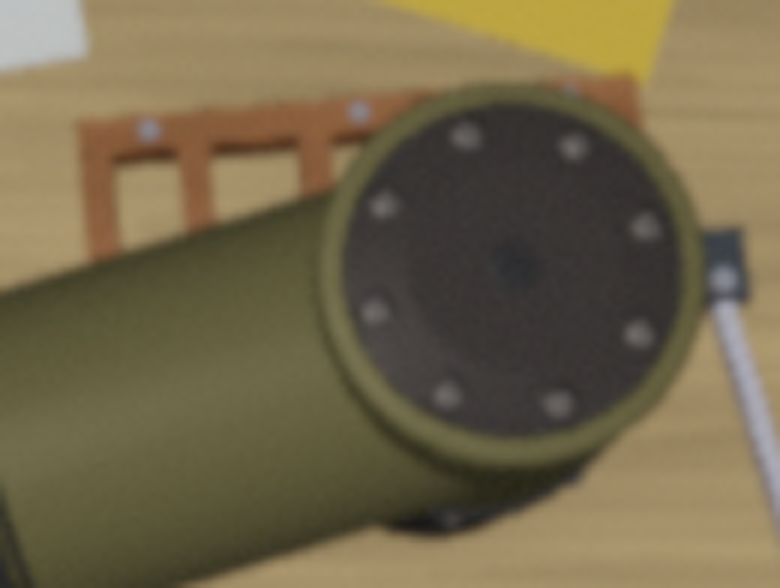

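```bash
python3 - <<'E'
from h import *
for x in(-.095,-.065,-.05): print(go([*rk(x,.093),.0175],.109))
E
```

```text
(array([0.0112, 0.0894, 0.0002]), array([-0.  ,  0.03, -3.  ]))
(array([-0.0187,  0.091 ,  0.0002]), array([-0.  ,  0.03, -3.  ]))
(array([-0.0337,  0.0918,  0.0002]), array([-0.  ,  0.03, -3.  ]))
```

Request:
servo_tool:
  moves:
    - [0.046,[0.011,0.005,0],[0,0,-0.5]]
    - [0.046,[0.011,0.012,0],[0,0,-1]]
    - [0.046,[0.011,0.022,0],[0,0,-1.5]]
    - [0.046,[0.011,0.032,0],[0,0,-2]]
    - [0.046,[0.011,0.042,0],[0,0,-2.5]]
    - [0.046,[0.011,0.052,0],[0,0,-3]]
    - [0.046,[0.011,0.062,0],[0,0,-3]]
    - [0.046,[0.011,0.072,0],[0,0,-3]]
    - [0.046,[0.011,0.08,0],[0,0,-3]]
    - [0.046,[0.011,0.086,0],[0,0,-3]]
    - [0.046,[0.011,0.0895,0],[0,0,-3]]
    - [0.046,[0.011,0.0895,0],[0,0,-3]]
    - [0.046,[0.011,0.0895,0],[0,0,-3]]
    - [0.046,[0.011,0.0895,0],[0,0,-3]]

```text
time: 5.2
tool_pos: [0.5192, 0.0636, 0.0177]
tcp_rot: [-0.055, 0.998, 0.001, 0.0]
force: [-0.3, 1.2, 6.3]
gripper_width: 0.0533
```

```bash
python3 - <<'E'
from fit import *
st()
im=bot.capture("side"); crop("side",im,150,150,130,97,"pics/s4.png",6)
for x in(-.065,-.05): print(go([*rk(x,.093),.0175],.109))
E
```

```text
t 5.20 pos [0.5192 0.0636 0.0177] rack [-0.0945  0.0947] psi 0.1105 F [-0.3  1.2  6.3] w 0.0533 tilt [-6.e-04  1.e-03 -1.e+00]
(array([-0.0295, -0.0017,  0.0002]), array([0.06, 0.04, 0.08]))
(array([-0.0445, -0.0018,  0.0002]), array([0.06, 0.04, 0.08]))
```

View pics/s4.png

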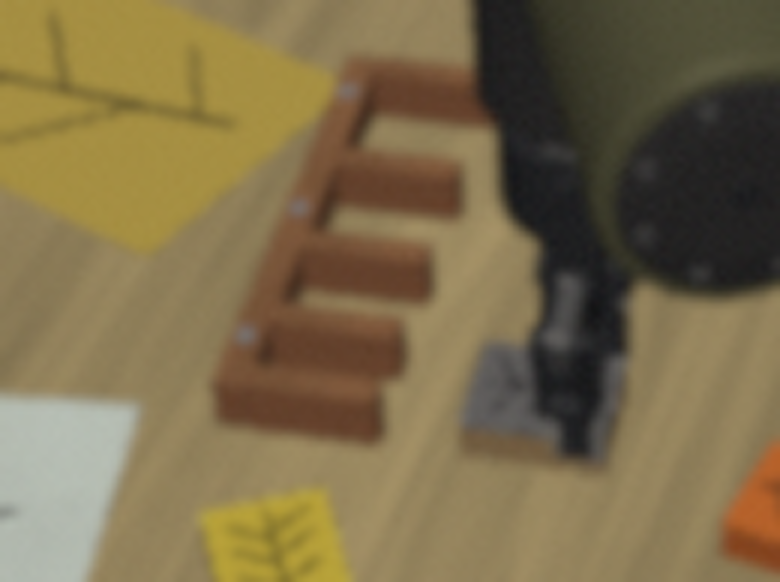

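Request:
servo_tool:
  moves:
    - [0.046,[-0.008,-0.001,0],[0,0,0]]
    - [0.046,[-0.016,-0.001,0],[0,0,0]]
    - [0.046,[-0.024,-0.001,0],[0,0,0]]
    - [0.046,[-0.03,-0.001,0],[0,0,0]]
    - [0.046,[-0.034,-0.001,0],[0,0,0]]
    - [0.046,[-0.037,-0.001,0],[0,0,0]]
    - [0.046,[-0.039,-0.001,0],[0,0,0]]
    - [0.046,[-0.04,-0.001,0],[0,0,0]]
    - [0.046,[-0.041,-0.001,0],[0,0,0]]
    - [0.046,[-0.041,-0.001,0],[0,0,0]]

```text
time: 6.08
tool_pos: [0.5561, 0.0657, 0.0176]
tcp_rot: [-0.055, 0.998, -0.001, -0.005]
force: [-21.9, -0.4, 20.3]
gripper_width: 0.0533
```

```bash
python3 - <<'E'
from fit import *
st()
im=bot.capture("side"); crop("side",im,150,150,130,97,"pics/s5.png",6)
E
```

```text
t 6.08 pos [0.5561 0.0657 0.0176] rack [-0.0577  0.0928] psi 0.1100 F [-21.9  -0.4  20.3] w 0.0533 tilt [ 0.0096 -0.0012 -1.    ]
```

View pics/s5.png

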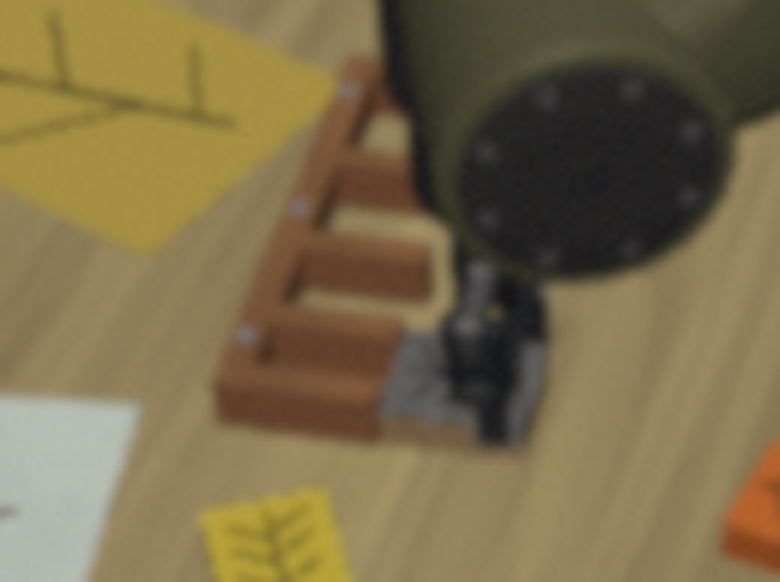

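Request:
servo_tool:
  moves:
    - [0.046,[0.008,0,0],[0,0,0]]
    - [0.046,[0.016,0,0],[0,0,0]]
    - [0.046,[0.02,-0.004,0],[0,0,0]]
    - [0.046,[0.02,-0.012,0],[0,0,0]]
    - [0.046,[0.02,-0.021,0],[0,0,0]]
    - [0.046,[0.02,-0.03,0],[0,0,0]]
    - [0.046,[0.02,-0.038,0],[0,0,0]]
    - [0.046,[0.02,-0.044,0],[0,0,0]]
    - [0.046,[0.02,-0.047,0],[0,0,0]]
    - [0.046,[0.02,-0.047,0],[0,0,0]]
    - [0.046,[0.016,-0.047,0],[0,0,0]]
    - [0.046,[0.01,-0.047,0],[0,0,0]]
    - [0.046,[0.006,-0.047,0],[0,0,0]]
    - [0.046,[0.003,-0.047,0],[0,0,0]]
    - [0.046,[0.001,-0.047,0],[0,0,0]]
    - [0.046,[0,-0.047,0],[0,0,0]]
    - [0.046,[0,-0.047,0],[0,0,0]]

```text
time: 7.55
tool_pos: [0.5613, 0.0179, 0.0175]
tcp_rot: [-0.055, 0.998, -0.001, -0.005]
force: [-18.6, 1.1, 19.4]
gripper_width: 0.053
```

```bash
python3 - <<'E'
from fit import *
st()
im=bot.capture("side"); crop("side",im,150,150,130,97,"pics/s6.png",6)
E
```

```text
t 7.55 pos [0.5613 0.0179 0.0175] rack [-0.0577  0.0447] psi 0.1093 F [-18.6   1.1  19.4] w 0.0530 tilt [ 0.0094 -0.0013 -1.    ]
```

View pics/s6.png

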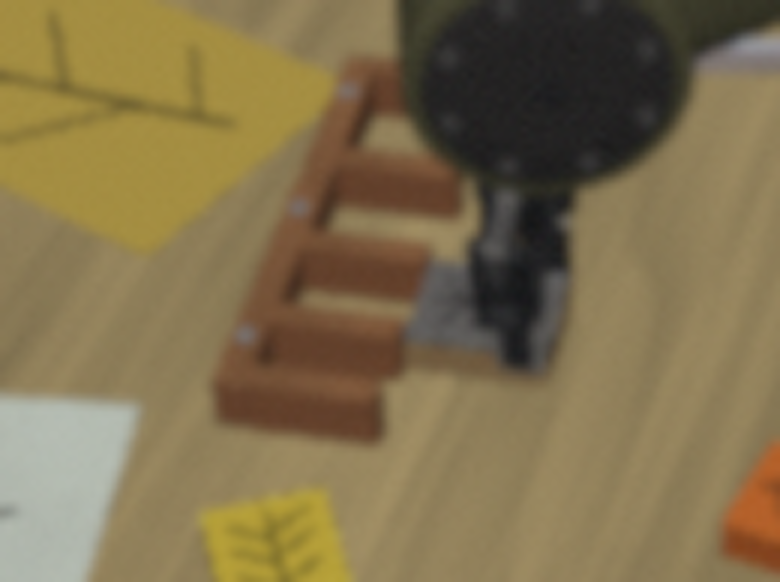

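Request:
servo_tool:
  moves:
    - [0.046,[0.008,0,0],[0,0,0]]
    - [0.046,[0.016,0,0],[0,0,0]]
    - [0.046,[0.02,-0.004,0],[0,0,0]]
    - [0.046,[0.02,-0.012,0],[0,0,0]]
    - [0.046,[0.02,-0.021,0],[0,0,0]]
    - [0.046,[0.02,-0.03,0],[0,0,0]]
    - [0.046,[0.02,-0.039,0],[0,0,0]]
    - [0.046,[0.02,-0.048,0],[0,0,0]]
    - [0.046,[0.02,-0.053,0],[0,0,0]]
    - [0.046,[0.02,-0.056,0],[0,0,0]]
    - [0.046,[0.02,-0.056,0],[0,0,0]]
    - [0.046,[0.016,-0.056,0],[0,0,0]]
    - [0.046,[0.01,-0.056,0],[0,0,0]]
    - [0.046,[0.006,-0.056,0],[0,0,0]]
    - [0.046,[0.003,-0.056,0],[0,0,0]]
    - [0.046,[0.001,-0.056,0],[0,0,0]]
    - [0.046,[0,-0.056,0],[0,0,0]]
    - [0.046,[0,-0.056,0],[0,0,0]]

```text
time: 9.1
tool_pos: [0.5677, -0.0381, 0.0176]
tcp_rot: [-0.054, 0.999, -0.001, -0.004]
force: [-15.8, 0.0, 17.8]
gripper_width: 0.0534
```

```bash
python3 - <<'E'
from fit import *
st()
im=bot.capture("side"); crop("side",im,150,150,130,97,"pics/s7.png",6)
E
```

```text
t 9.10 pos [ 0.5677 -0.0381  0.0176] rack [-0.0574 -0.0116] psi 0.1085 F [-15.8   0.   17.8] w 0.0534 tilt [ 0.0085 -0.0011 -1.    ]
```

View pics/s7.png

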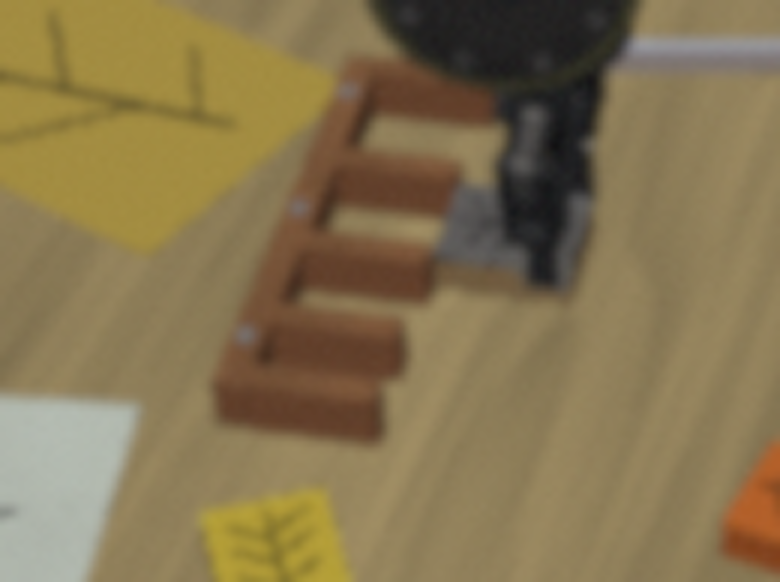

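Request:
servo_tool:
  moves:
    - [0.046,[0.008,0,0],[0,0,0]]
    - [0.046,[0.016,0,0],[0,0,0]]
    - [0.046,[0.02,-0.004,0],[0,0,0]]
    - [0.046,[0.02,-0.012,0],[0,0,0]]
    - [0.046,[0.02,-0.021,0],[0,0,0]]
    - [0.046,[0.02,-0.03,0],[0,0,0]]
    - [0.046,[0.02,-0.039,0],[0,0,0]]
    - [0.046,[0.02,-0.048,0],[0,0,0]]
    - [0.046,[0.02,-0.057,0],[0,0,0]]
    - [0.046,[0.02,-0.063,0],[0,0,0]]
    - [0.046,[0.02,-0.066,0],[0,0,0]]
    - [0.046,[0.02,-0.066,0],[0,0,0]]
    - [0.046,[0.016,-0.066,0],[0,0,0]]
    - [0.046,[0.012,-0.066,0],[0,0,0]]
    - [0.046,[0.008,-0.066,0],[0,0,0]]
    - [0.046,[0.008,-0.066,0],[0,0,0]]
    - [0.046,[0.008,-0.066,0],[0,0,0]]
    - [0.046,[0.008,-0.066,0],[0,0,0]]

```text
time: 10.65
tool_pos: [0.5695, -0.1043, 0.0176]
tcp_rot: [-0.054, 0.999, -0.0, -0.001]
force: [-1.4, -1.8, 8.3]
gripper_width: 0.0531
```

```bash
python3 - <<'E'
from fit import *
st()
im=bot.capture("side"); crop("side",im,180,140,100,75,"pics/s8.png",8)
im=bot.capture("top"); crop("top",im,210,115,130,98,"pics/t8.png",6)
E
```

```text
t 10.65 pos [ 0.5695 -0.1043  0.0176] rack [-0.0628 -0.0776] psi 0.1088 F [-1.4 -1.8  8.3] w 0.0531 tilt [ 1.8e-03 -8.0e-04 -1.0e+00]
```

View pics/s8.png

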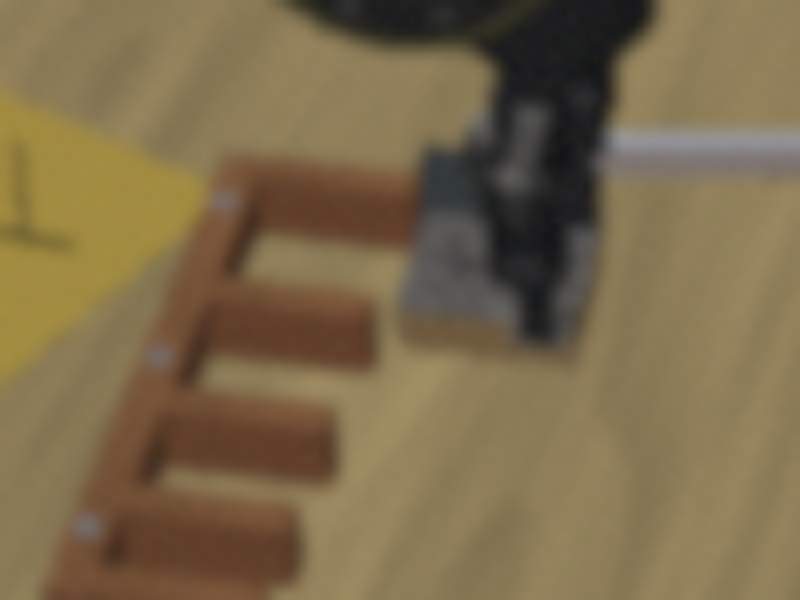

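View pics/t8.png

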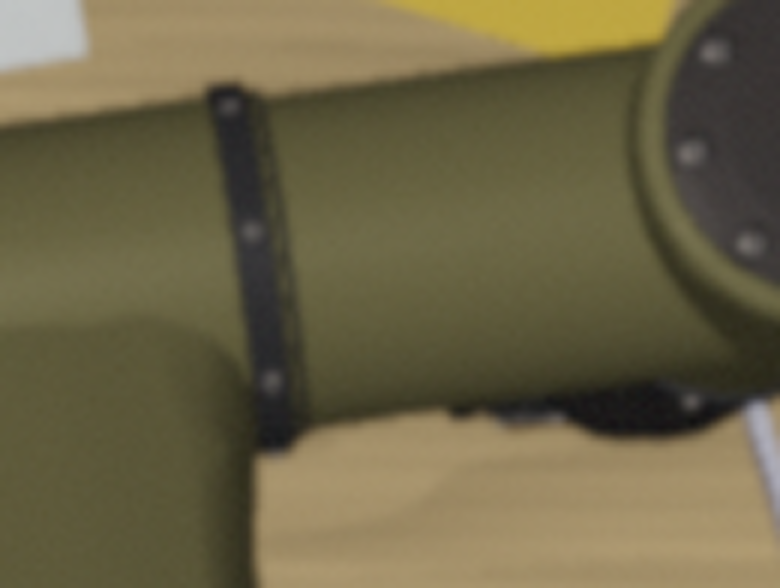

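```bash
python3 - <<'E'
from fit import *
im=bot.capture("side"); cv2.imwrite("pics/s9raw.png",im[:,:,::-1])
Rs=[.6225,-.0214,.1065]
x0,y0,f=180,140,8
c=cv2.resize(im[y0:y0+75,x0:x0+100],None,fx=f,fy=f,interpolation=cv2.INTER_CUBIC)[:,:,::-1].copy()
def ln(P,col):
    uv=(proj("side",place(np.array(P,float),Rs))-[x0,y0]+.5)*f-.5
    for a,b in zip(uv[:-1],uv[1:]): cv2.line(c,tuple(np.int32(a)),tuple(np.int32(b)),col,1,cv2.LINE_AA)
for a in(-.042,-.114):
    ln([[0,a+.007,.028],[.06,a+.007,.028]],(255,0,0)); ln([[.06,a-.007,.028],[0,a-.007,.028],[0,a+.007,.028],[0,a+.007,0],[.06,a+.007,0]],(255,0,0))
X=-.0383
for z,col in((.022,(0,255,0)),(0,(0,255,255))):
    ln([[X+.033,-.105,z],[X+.033,-.051,z],[X-.033,-.051,z],[X-.033,-.105,z]],col)
cv2.imwrite("pics/s9.png",c)
E
```

```text
(no output)
```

View pics/s9.png

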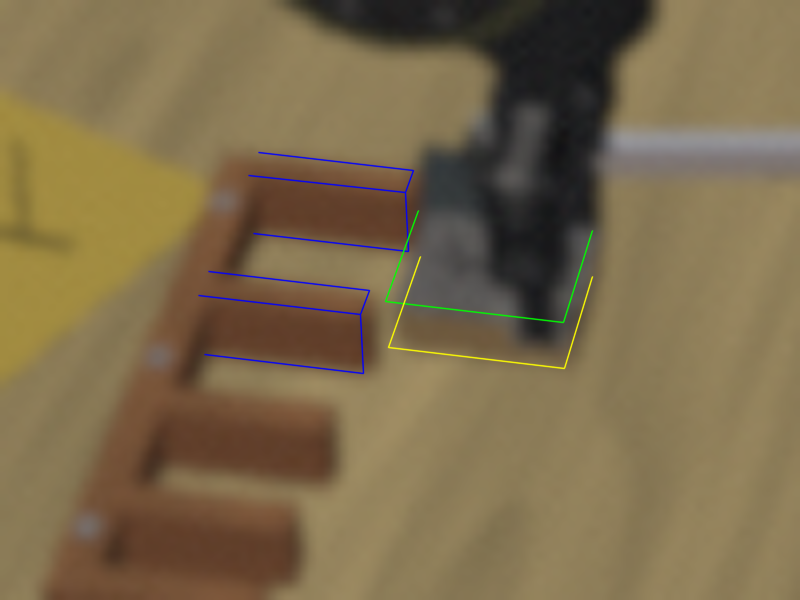

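```bash
python3 - <<'E'
from fit import *
# refit rack with walls front emphasised: t free from rail far-edge, use both images at start, walls only region
ims={n:cv2.imread(f"pics/{n}0.png")[:,:,::-1] for n in("top","side")}
rois={"top":(215,136,105,34),"side":(200,158,46,70)}
M={n:rackm(ims[n],rois[n]) for n in ims}
for t in(.012,.014,.018):
  for n in ims:
    q,c=fit([n],lambda :rackboxes(t),[.620,-.02,.11],M,rois); print(t,n,np.round(q,4),c)
    if t==.014: Q=q
im=cv2.imread("pics/s9raw.png")
Rs=[.6192,-.0214,.109]
x0,y0,f=205,150,12
c=cv2.resize(im[y0:y0+50,x0:x0+65],None,fx=f,fy=f,interpolation=cv2.INTER_CUBIC).copy()
def ln(P,col):
    uv=(proj("side",place(np.array(P,float),Rs))-[x0,y0]+.5)*f-.5
    for a,b in zip(uv[:-1],uv[1:]): cv2.line(c,tuple(np.int32(a)),tuple(np.int32(b)),col,1,cv2.LINE_AA)
for a in(-.042,-.114):
    ln([[0,a+.007,.028],[.06,a+.007,.028]],(255,0,0)); ln([[.06,a-.007,.028],[0,a-.007,.028],[0,a+.007,.028],[0,a+.007,0],[.06,a+.007,0]],(255,0,0))
X=-.0383
for z,col in((.022,(0,255,0)),(0,(0,255,255))):
    ln([[X+.033,-.105,z],[X+.033,-.051,z],[X-.033,-.051,z],[X-.033,-.105,z]],col)
cv2.imwrite("pics/s10.png",c)
E
```

```text
0.012 top [ 0.6243 -0.0192  0.1062] 0.01170912495670982
0.012 side [ 0.6222 -0.0204  0.0987] 0.020041689031987234
0.014 top [ 0.6245 -0.0192  0.1062] 0.011697200915904874
0.014 side [ 0.6218 -0.0203  0.0964] 0.022294991464345156
0.018 top [ 0.6242 -0.0191  0.1053] 0.011749126875658848
0.018 side [ 0.6215 -0.0205  0.0919] 0.02885041880596484
```

View pics/s10.png

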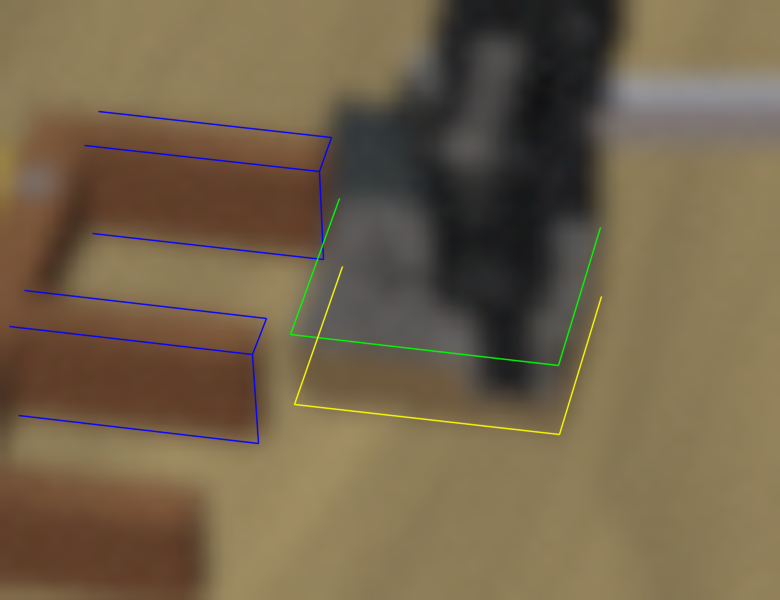

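Request:
servo_tool:
  moves:
    - [0.046,[-0.002,0,0],[0,0,0]]
    - [0.046,[-0.004,0,0],[0,0,0]]
    - [0.046,[-0.005,0,0],[0,0,0]]
    - [0.046,[-0.006,0,0],[0,0,0]]
    - [0.046,[-0.007,0,0],[0,0,0]]
    - [0.046,[-0.008,0,0],[0,0,0]]
    - [0.046,[-0.009,0,0],[0,0,0]]
    - [0.046,[-0.01,0,0],[0,0,0]]
    - [0.046,[-0.01,0,0],[0,0,0]]
    - [0.046,[-0.01,0,0],[0,0,0]]

```text
time: 11.63
tool_pos: [0.5788, -0.1033, 0.0176]
tcp_rot: [-0.054, 0.999, -0.0, -0.002]
force: [-4.5, -0.7, 10.3]
gripper_width: 0.0534
```

```bash
python3 - <<'E'
from fit import *
st()
im=bot.capture("side"); crop("side",im,205,150,65,50,"pics/s11.png",12)
E
```

```text
t 11.63 pos [ 0.5788 -0.1033  0.0176] rack [-0.0534 -0.0776] psi 0.1086 F [-4.5 -0.7 10.3] w 0.0534 tilt [ 3.1e-03 -8.0e-04 -1.0e+00]
```

View pics/s11.png

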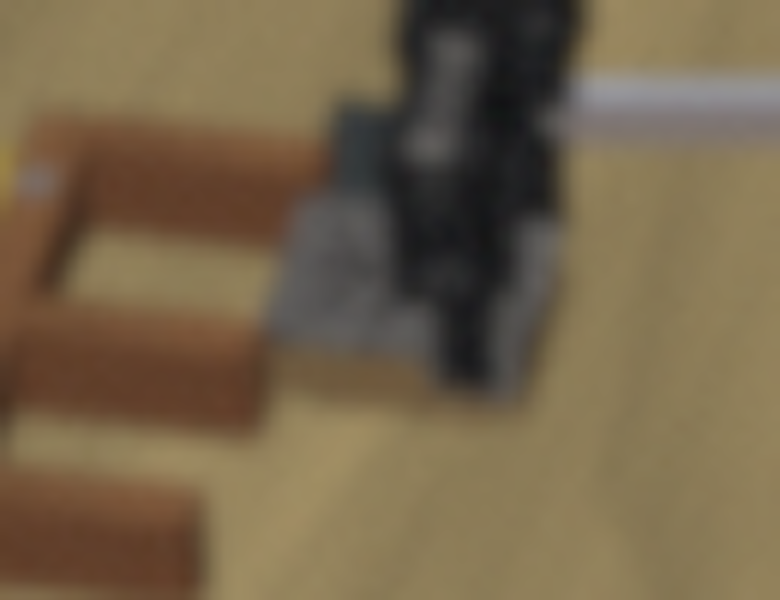

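Request:
servo_tool:
  moves:
    - [0.046,[-0.001,0,0],[0,0,0]]
    - [0.046,[-0.002,0,0],[0,0,0]]
    - [0.046,[-0.002,0,0],[0,0,0]]
    - [0.062,[-0.002,0,0],[0,0,0]]
    - [0.062,[-0.001,0,0],[0,0,0]]
    - [0.062,[-0.001,0,0],[0,0,0]]
    - [0.062,[-0.001,0,0],[0,0,0]]
    - [0.062,[0.0,0,0],[0,0,0]]

```text
time: 12.35
tool_pos: [0.5798, -0.1024, 0.0166]
tcp_rot: [-0.054, 0.999, 0.0, -0.001]
force: [-0.1, 0.2, 0.0]
gripper_width: 0.0617
```

```bash
python3 - <<'E'
from fit import *
st()
E
```

```text
t 12.35 pos [ 0.5798 -0.1024  0.0166] rack [-0.0524 -0.0768] psi 0.1089 F [-0.1  0.2  0. ] w 0.0617 tilt [ 1.1e-03  3.0e-04 -1.0e+00]
```

Request:
servo_tool:
  moves:
    - [0.062,[0.008,0,0],[0,0,0]]
    - [0.062,[0.018,0,0],[0,0,0]]
    - [0.062,[0.028,0,0],[0,0,0]]
    - [0.062,[0.036,0,0],[0,0,0]]
    - [0.062,[0.036,-0.001,0],[0,0,0]]
    - [0.02,[0.036,-0.001,0],[0,0,0]]
    - [0.02,[0.036,-0.001,0],[0,0,0]]
    - [0.02,[0.036,-0.001,0],[0,0,0]]
    - [0.02,[0.036,-0.001,0],[0,0,0]]
    - [0.02,[0.036,-0.001,0],[0,0,0]]
    - [0.02,[0.036,-0.001,0],[0,0,0]]

```text
time: 13.27
tool_pos: [0.5446, -0.1073, 0.0171]
tcp_rot: [-0.054, 0.999, 0.0, -0.0]
force: [-0.7, -0.1, -0.3]
gripper_width: 0.0199
```

```bash
python3 - <<'E'
from fit import *
st()
im=bot.capture("side"); cv2.imwrite("pics/s12raw.png",im[:,:,::-1]); crop("side",im,190,140,100,75,"pics/s12.png",8)
E
```

```text
t 13.27 pos [ 0.5446 -0.1073  0.0171] rack [-0.0879 -0.0779] psi 0.1089 F [-0.7 -0.1 -0.3] w 0.0199 tilt [ 3.e-04  1.e-04 -1.e+00]
```

View pics/s12.png

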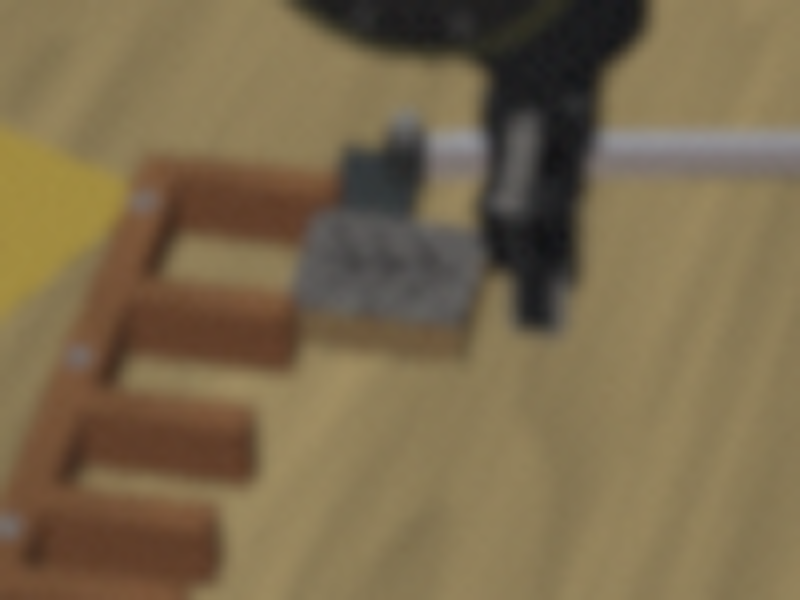

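Request:
servo_tool:
  moves:
    - [0.02,[-0.005,0,0],[0,0,0]]
    - [0.02,[-0.01,0,0],[0,0,0]]
    - [0.02,[-0.014,0,0],[0,0,0]]
    - [0.02,[-0.018,0,0],[0,0,0]]
    - [0.02,[-0.022,0,0],[0,0,0]]
    - [0.02,[-0.026,0,0],[0,0,0]]
    - [0.02,[-0.03,0,0],[0,0,0]]
    - [0.02,[-0.034,0,0],[0,0,0]]
    - [0.02,[-0.038,0,0],[0,0,0]]
    - [0.02,[-0.042,0,0],[0,0,0]]
    - [0.02,[-0.042,0,0],[0,0,0]]

```text
time: 14.23
tool_pos: [0.5869, -0.1027, 0.0172]
tcp_rot: [-0.054, 0.999, 0.0, 0.0]
force: [0.7, 0.1, 0.4]
gripper_width: 0.0199
```

```bash
python3 - <<'E'
from fit import *
st()
im=bot.capture("side"); crop("side",im,190,140,100,75,"pics/s13.png",8)
E
```

```text
t 14.23 pos [ 0.5869 -0.1027  0.0172] rack [-0.0453 -0.0779] psi 0.1090 F [0.7 0.1 0.4] w 0.0199 tilt [-3.e-04  0.e+00 -1.e+00]
```

View pics/s13.png

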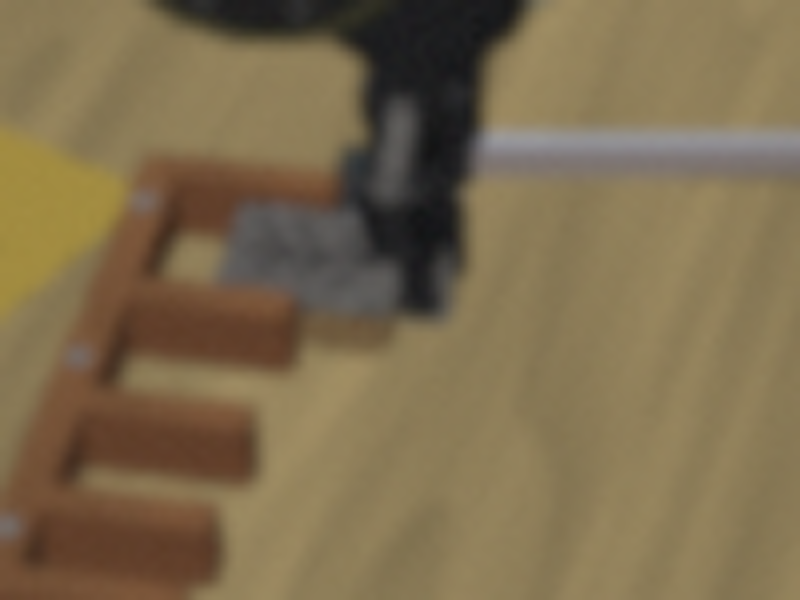

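Request:
servo_tool:
  moves:
    - [0.02,[-0.004,0,0],[0,0,0]]
    - [0.02,[-0.008,0,0],[0,0,0]]
    - [0.02,[-0.012,0,0],[0,0,0]]
    - [0.02,[-0.015,0,0],[0,0,0]]
    - [0.02,[-0.018,0,0],[0,0,0]]
    - [0.02,[-0.02,0,0],[0,0,0]]
    - [0.02,[-0.022,0,0],[0,0,0]]
    - [0.02,[-0.0235,0,0],[0,0,0]]
    - [0.02,[-0.025,0,0],[0,0,0]]
    - [0.02,[-0.025,0,0],[0,0,0]]

```text
time: 15.12
tool_pos: [0.6114, -0.1, 0.0173]
tcp_rot: [-0.054, 0.999, 0.0, 0.0]
force: [-0.7, -0.7, 0.6]
gripper_width: 0.0199
```

```bash
python3 - <<'E'
from fit import *
st()
im=bot.capture("side"); crop("side",im,190,140,100,75,"pics/s14.png",8)
E
```

```text
t 15.12 pos [ 0.6114 -0.1     0.0173] rack [-0.0207 -0.0779] psi 0.1089 F [-0.7 -0.7  0.6] w 0.0199 tilt [-2.e-04  1.e-04 -1.e+00]
```

View pics/s14.png

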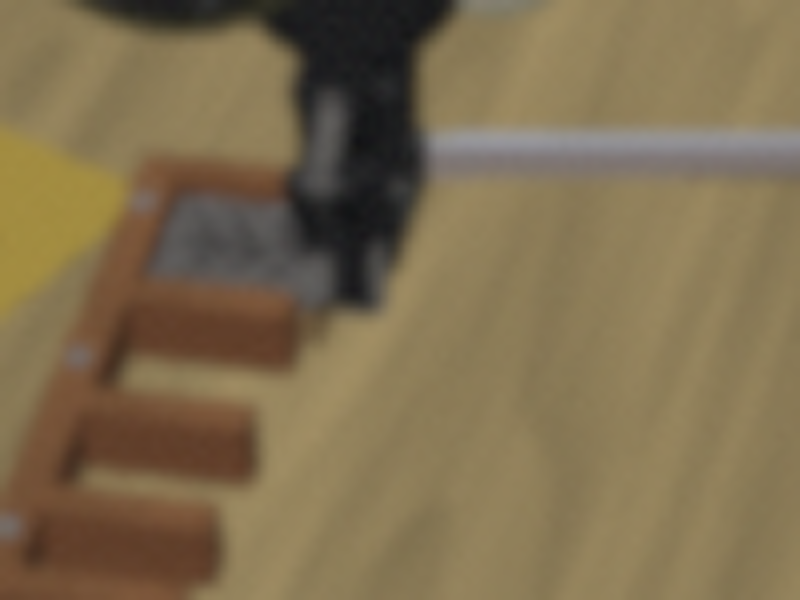

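Nearly home, no stop force yet. Creep on until contact with the back rail.

Request:
servo_tool:
  moves:
    - [0.02,[-0.001,0,0],[0,0,0]]
    - [0.02,[-0.002,0,0],[0,0,0]]
    - [0.02,[-0.003,0,0],[0,0,0]]
    - [0.02,[-0.004,0,0],[0,0,0]]
    - [0.02,[-0.005,0,0],[0,0,0]]
    - [0.02,[-0.005,0,0],[0,0,0]]

```text
time: 15.67
tool_pos: [0.6128, -0.1, 0.0172]
tcp_rot: [-0.054, 0.999, -0.0, -0.004]
force: [-15.6, 1.8, 9.3]
gripper_width: 0.02
```

```bash
python3 - <<'E'
from fit import *
st()
E
```

```text
t 15.67 pos [ 0.6128 -0.1     0.0172] rack [-0.0193 -0.078 ] psi 0.1087 F [-15.6   1.8   9.3] w 0.0200 tilt [ 8.e-03  2.e-04 -1.e+00]
```

Request:
servo_tool:
  moves:
    - [0.02,[0.005,0,0],[0,0,0]]
    - [0.02,[0.02,0,0],[0,0,0]]
    - [0.02,[0.04,0,0],[0,0,0]]
    - [0.02,[0.06,0,0],[0,0,0]]
    - [0.01,[0.075,0,-0.02],[0,0,0]]
    - [0.0,[0.075,0,-0.05],[0,0,0]]
    - [0.0,[0.075,0,-0.08],[0,0,0]]
    - [0.0,[0.075,0,-0.08],[0,0,0]]
    - [0.0,[0.075,0,-0.08],[0,0,0]]

```text
time: 16.42
tool_pos: [0.5431, -0.1075, 0.1]
tcp_rot: [-0.054, 0.999, 0.0, 0.003]
force: [-0.6, 0.2, -0.5]
gripper_width: -0.0003
```

```bash
sed -i 's/^RACK=.*; BLK/RACK=np.array([.620,-.0205,.109]); BLK/' h.py; python3 - <<'E'
from fit import *
st()
im=bot.capture("side"); crop("side",im,190,120,130,97,"pics/s15.png",6)
im=bot.capture("top"); cv2.imwrite("pics/t15raw.png",im[:,:,::-1]); crop("top",im,250,100,150,180,"pics/t15.png",3)
H=rk(-.02,-.145); print("hinge",H,proj("top",[[*H,.028]]),proj("side",[[*H,.028]]))
for th in(1.70,1.744,1.8):
    p=rk(-.02-.262*np.sin(th),-.145+.262*np.cos(th)); print(th,p,proj("top",[[*p,.028]]),proj("side",[[*p,.028]]))
E
```

```text
t 16.42 pos [ 0.5431 -0.1075  0.1   ] rack [-0.0859 -0.0782] psi 0.1090 F [-0.6  0.2 -0.5] w -0.0003 tilt [-0.0058 -0.     -1.    ]
hinge [ 0.61589241 -0.16681517] [[329.68984264 162.64583428]] [[240.02601988 157.05957478]]
1.7 [ 0.3612904  -0.22863601] [[355.26054601 264.10974885]] [[327.13090714 159.47078656]]
1.744 [ 0.36425606 -0.23977505] [[359.67273192 262.93615405]] [[326.85157265 157.13375876]]
1.8 [ 0.36873414 -0.25374495] [[365.18767961 261.15727329]] [[326.25845795 154.19833167]]
```

View pics/s15.png

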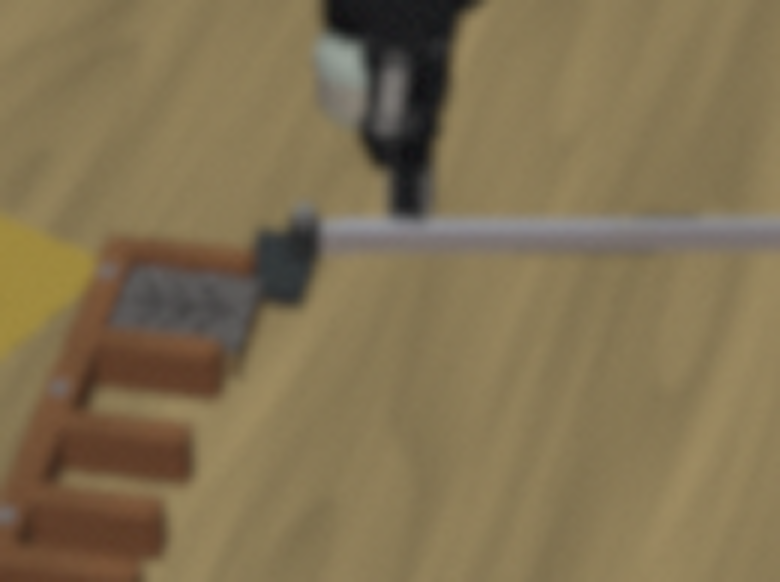

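View pics/t15.png

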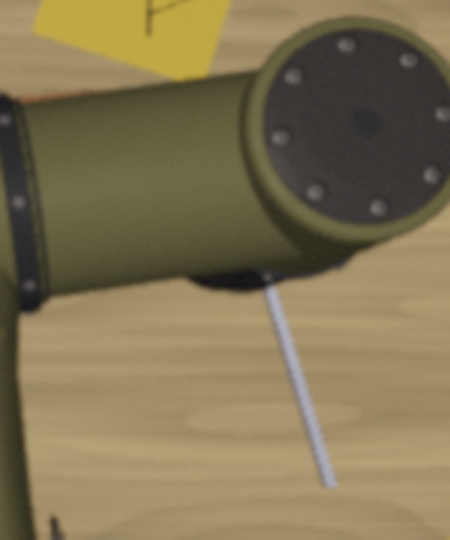

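```bash
python3 - <<'E'
from fit import *
st()
def cen(th,r=.16,m=0):
    n=np.array([-np.cos(th),-np.sin(th)]); u=np.array([-np.sin(th),np.cos(th)])
    h=.011*abs(n[0])+.0145*abs(n[1])
    return np.array([-.02,-.145])+r*u+n*(.004+h+m)
s=cen(1.745,m=.015); print("start",s,go([*rk(*s),.10],.109),go([*rk(*s),.018],.109))
for th in np.arange(1.75,-.08,-.07):
    d=cen(th)-s; print("%.2f"%th, np.round([-d[0],d[1]],3))
E
```

```text
t 16.52 pos [ 0.5414 -0.1075  0.0968] rack [-0.0876 -0.0779] psi 0.1088 F [0.1 0.5 0. ] w 0.0000 tilt [-1.e-04  7.e-04 -1.e+00]
start [-0.17147961 -0.20738637] (array([ 0.0839, -0.1295, -0.0033]), array([ 0.04,  0.  , -0.01])) (array([ 0.0839, -0.1296,  0.0787]), array([ 0.04,  0.  , -0.01]))
1.75 [0.002 0.014]
1.68 [0.005 0.025]
1.61 [0.008 0.037]
1.54 [0.009 0.048]
1.47 [0.01  0.059]
1.40 [0.01 0.07]
1.33 [0.009 0.08 ]
1.26 [0.007 0.091]
1.19 [0.005 0.102]
1.12 [0.002 0.112]
1.05 [-0.002  0.123]
0.98 [-0.006  0.133]
0.91 [-0.012  0.143]
0.84 [-0.018  0.153]
0.77 [-0.024  0.162]
0.70 [-0.032  0.171]
0.63 [-0.04   0.179]
0.56 [-0.049  0.187]
0.49 [-0.058  0.194]
0.42 [-0.068  0.2  ]
0.35 [-0.078  0.206]
0.28 [-0.089  0.211]
0.21 [-0.101  0.215]
0.14 [-0.112  0.218]
0.07 [-0.124  0.221]
-0.00 [-0.136  0.222]
-0.07 [-0.147  0.223]
```

Request:
servo_tool:
  moves:
    - [0.0,[0.02,-0.03,0],[0,0,0]]
    - [0.0,[0.045,-0.065,0],[0,0,0]]
    - [0.0,[0.07,-0.1,0],[0,0,0]]
    - [0.0,[0.084,-0.125,0],[0,0,0]]
    - [0.0,[0.084,-0.135,0],[0,0,0]]
    - [0.0,[0.084,-0.135,0.0],[0,0,0]]
    - [0.0,[0.084,-0.135,0.02],[0,0,0]]
    - [0.0,[0.084,-0.135,0.04],[0,0,0]]
    - [0.0,[0.084,-0.135,0.06],[0,0,0]]
    - [0.0,[0.084,-0.135,0.072],[0,0,0]]
    - [0.0,[0.084,-0.135,0.078],[0,0,0]]
    - [0.0,[0.084,-0.135,0.078],[0,0,0]]
    - [0.0,[0.084,-0.135,0.078],[0,0,0]]

```text
time: 17.6
tool_pos: [0.4731, -0.2509, 0.0197]
tcp_rot: [-0.055, 0.999, -0.0, 0.0]
force: [-0.9, 0.4, -0.2]
gripper_width: 0.0001
```

```bash
python3 - <<'E'
from fit import *
st()
im=bot.capture("side"); crop("side",im,190,90,150,112,"pics/s16.png",5)
def cen(th,r=.16,m=0):
    n=np.array([-np.cos(th),-np.sin(th)]); u=np.array([-np.sin(th),np.cos(th)])
    h=.011*abs(n[0])+.0145*abs(n[1])
    return np.array([-.02,-.145])+r*u+n*(.004+h+m)
s=torack(bot.sense()["tool_pos"])
for th in np.arange(1.75,-.08,-.07):
    d=cen(th)-s; print("%.2f"%th, np.round([-d[0],d[1]],3))
E
```

```text
t 17.60 pos [ 0.4731 -0.2509  0.0197] rack [-0.1711 -0.213 ] psi 0.1095 F [-0.9  0.4 -0.2] w 0.0001 tilt [-0.e+00 -5.e-04 -1.e+00]
1.75 [0.003 0.02 ]
1.68 [0.006 0.031]
1.61 [0.008 0.043]
1.54 [0.01  0.054]
1.47 [0.01  0.065]
1.40 [0.01  0.076]
1.33 [0.01  0.086]
1.26 [0.008 0.097]
1.19 [0.006 0.108]
1.12 [0.003 0.118]
1.05 [-0.001  0.129]
0.98 [-0.005  0.139]
0.91 [-0.011  0.149]
0.84 [-0.017  0.158]
0.77 [-0.024  0.168]
0.70 [-0.031  0.177]
0.63 [-0.039  0.185]
0.56 [-0.048  0.193]
0.49 [-0.057  0.2  ]
0.42 [-0.067  0.206]
0.35 [-0.078  0.212]
0.28 [-0.089  0.217]
0.21 [-0.1    0.221]
0.14 [-0.112  0.224]
0.07 [-0.124  0.227]
-0.00 [-0.136  0.228]
-0.07 [-0.146  0.229]
```

View pics/s16.png

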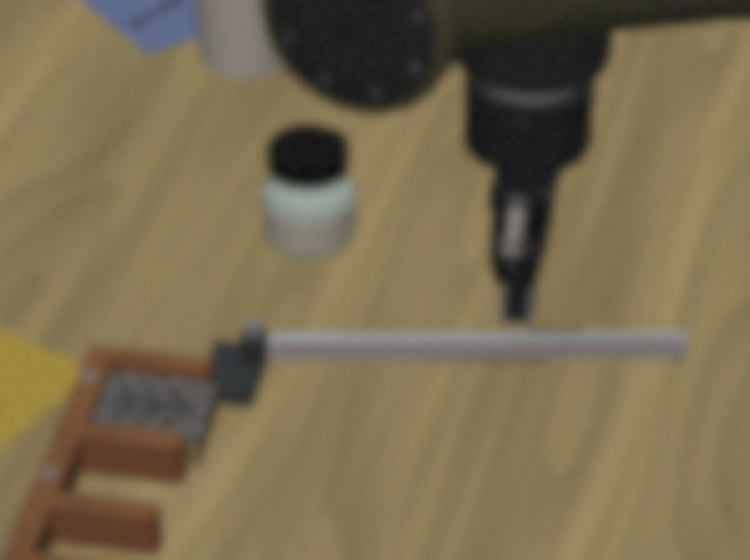

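Request:
servo_tool:
  moves:
    - [0.0,[0.0,0.006,0.003],[0,0,0]]
    - [0.0,[0.003,0.013,0.003],[0,0,0]]
    - [0.0,[0.004,0.02,0.003],[0,0,0]]
    - [0.0,[0.006,0.031,0.003],[0,0,0]]
    - [0.0,[0.008,0.043,0.003],[0,0,0]]
    - [0.0,[0.01,0.054,0.003],[0,0,0]]
    - [0.0,[0.01,0.065,0.003],[0,0,0]]
    - [0.0,[0.01,0.076,0.003],[0,0,0]]
    - [0.0,[0.01,0.086,0.003],[0,0,0]]
    - [0.0,[0.008,0.097,0.003],[0,0,0]]
    - [0.0,[0.006,0.108,0.003],[0,0,0]]
    - [0.0,[0.003,0.118,0.003],[0,0,0]]
    - [0.0,[-0.001,0.129,0.003],[0,0,0]]
    - [0.0,[-0.005,0.139,0.003],[0,0,0]]
    - [0.0,[-0.011,0.149,0.003],[0,0,0]]
    - [0.0,[-0.017,0.158,0.003],[0,0,0]]
    - [0.0,[-0.024,0.168,0.003],[0,0,0]]
    - [0.0,[-0.024,0.168,0.003],[0,0,0]]

```text
time: 19.15
tool_pos: [0.4794, -0.0797, 0.0163]
tcp_rot: [-0.055, 0.998, 0.0, 0.0]
force: [-0.5, 0.6, -0.5]
gripper_width: -0.0004
```

```bash
python3 - <<'E'
from fit import *
st()
im=bot.capture("side"); crop("side",im,170,90,150,112,"pics/s17.png",5)
def cen(th,r=.16,m=0):
    n=np.array([-np.cos(th),-np.sin(th)]); u=np.array([-np.sin(th),np.cos(th)])
    h=.011*abs(n[0])+.0145*abs(n[1])
    return np.array([-.02,-.145])+r*u+n*(.004+h+m)
s=torack(bot.sense()["tool_pos"])
for th in np.arange(.77,-.08,-.07):
    d=cen(th)-s; print("%.2f"%th, np.round([-d[0],d[1]],3))
E
```

```text
t 19.15 pos [ 0.4794 -0.0797  0.0163] rack [-0.1462 -0.0435] psi 0.1102 F [-0.5  0.6 -0.5] w -0.0004 tilt [-2.e-04  2.e-04 -1.e+00]
0.77 [ 0.    -0.001]
0.70 [-0.007  0.008]
0.63 [-0.015  0.016]
0.56 [-0.024  0.024]
0.49 [-0.033  0.031]
0.42 [-0.043  0.037]
0.35 [-0.054  0.043]
0.28 [-0.065  0.048]
0.21 [-0.076  0.052]
0.14 [-0.088  0.055]
0.07 [-0.1    0.058]
-0.00 [-0.112  0.059]
-0.07 [-0.122  0.06 ]
```

View pics/s17.png

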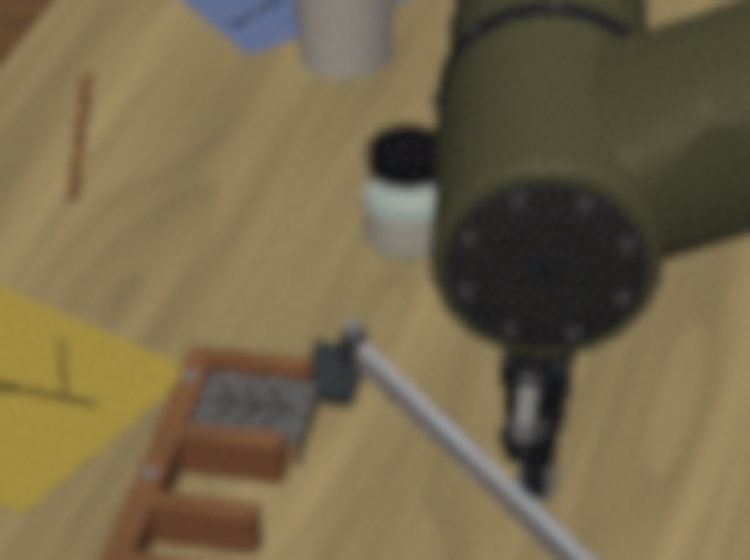

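Request:
servo_tool:
  moves:
    - [0.0,[-0.007,0.008,0],[0,0,0]]
    - [0.0,[-0.015,0.016,0],[0,0,0]]
    - [0.0,[-0.024,0.024,0],[0,0,0]]
    - [0.0,[-0.033,0.031,0],[0,0,0]]
    - [0.0,[-0.043,0.037,0],[0,0,0]]
    - [0.0,[-0.054,0.043,0],[0,0,0]]
    - [0.0,[-0.065,0.048,0],[0,0,0]]
    - [0.0,[-0.076,0.052,0],[0,0,0]]
    - [0.0,[-0.086,0.055,0],[0,0,0]]
    - [0.0,[-0.094,0.058,0],[0,0,0]]
    - [0.0,[-0.1,0.059,0],[0,0,0]]
    - [0.0,[-0.104,0.059,0],[0,0,0]]
    - [0.0,[-0.107,0.059,0],[0,0,0]]
    - [0.0,[-0.109,0.059,0],[0,0,0]]
    - [0.0,[-0.109,0.059,0],[0,0,0]]

```text
time: 20.45
tool_pos: [0.5804, -0.011, 0.0163]
tcp_rot: [-0.054, 0.999, 0.0, 0.0]
force: [-0.1, 0.4, 0.8]
gripper_width: -0.0001
```

```bash
python3 - <<'E'
from fit import *
st()
im=bot.capture("side"); crop("side",im,170,120,130,97,"pics/s18.png",6)
E
```

```text
t 20.45 pos [ 0.5804 -0.011   0.0163] rack [-0.0383  0.0137] psi 0.1086 F [-0.1  0.4  0.8] w -0.0001 tilt [-1.e-04  1.e-04 -1.e+00]
```

View pics/s18.png

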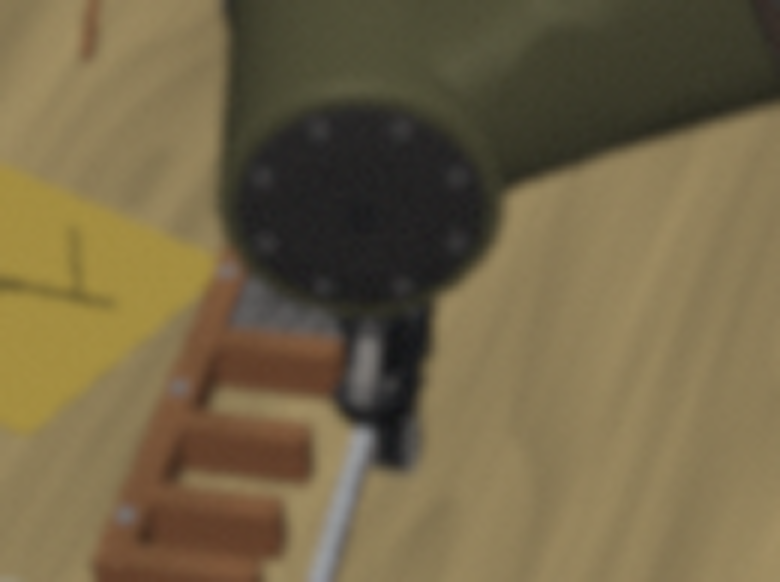

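Request:
servo_tool:
  moves:
    - [0.0,[-0.001,0,0],[0,0,0]]
    - [0.0,[-0.002,0,0],[0,0,0]]
    - [0.0,[-0.003,0,0],[0,0,0]]
    - [0.0,[-0.004,0,0],[0,0,0]]
    - [0.0,[-0.004,0,0],[0,0,0]]

```text
time: 20.92
tool_pos: [0.5844, -0.0104, 0.0164]
tcp_rot: [-0.054, 0.999, 0.0, 0.0]
force: [0.1, 0.4, 0.1]
gripper_width: 0.0002
```

```bash
python3 - <<'E'
from fit import *
st()
E
```

```text
t 20.92 pos [ 0.5844 -0.0104  0.0164] rack [-0.0343  0.0139] psi 0.1088 F [0.1 0.4 0.1] w 0.0002 tilt [-2.e-04  1.e-04 -1.e+00]
```

Request:
servo_tool:
  moves:
    - [0.0,[-0.001,0,0],[0,0,0]]
    - [0.0,[-0.002,0,0],[0,0,0]]
    - [0.0,[-0.003,0,0],[0,0,0]]
    - [0.0,[-0.003,0,0],[0,0,0]]

```text
time: 21.25
tool_pos: [0.5849, -0.0104, 0.0162]
tcp_rot: [-0.054, 0.999, -0.0, -0.003]
force: [-12.6, 0.8, 8.6]
gripper_width: -0.0001
```

```bash
python3 - <<'E'
from fit import *
st()
im=bot.capture("side"); crop("side",im,170,140,100,97,"pics/s19.png",6)
E
```

```text
t 21.25 pos [ 0.5849 -0.0104  0.0162] rack [-0.0338  0.0138] psi 0.1088 F [-12.6   0.8   8.6] w -0.0001 tilt [ 5.8e-03 -2.0e-04 -1.0e+00]
```

View pics/s19.png

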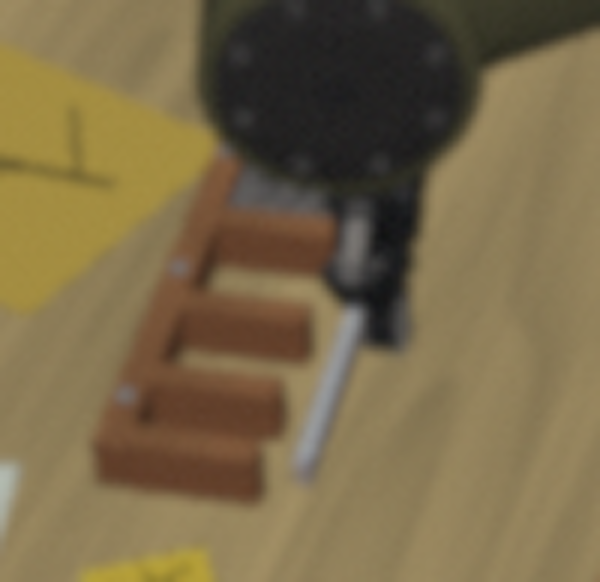

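Request:
servo_tool:
  moves:
    - [0.0,[0.005,0,0],[0,0,0]]
    - [0.0,[0.02,0,0],[0,0,0]]
    - [0.0,[0.04,0,0],[0,0,0]]
    - [0.0,[0.06,0,-0.02],[0,0,0]]
    - [0.0,[0.08,0,-0.05],[0,0,0]]
    - [0.0,[0.1,0,-0.09],[0,0,0]]
    - [0.0,[0.13,0,-0.13],[0,0,0]]
    - [0.0,[0.16,0,-0.16],[0,0,0]]
    - [0.0,[0.16,0,-0.16],[0,0,0]]
    - [0.0,[0.16,0,-0.16],[0,0,0]]
    - [0.0,[0.16,0,-0.16],[0,0,0]]
    - [0.0,[0.16,0,-0.16],[0,0,0]]

```text
time: 22.3
tool_pos: [0.4281, -0.0274, 0.1751]
tcp_rot: [-0.054, 0.999, 0.0, -0.001]
force: [0.0, 0.1, 0.2]
gripper_width: 0.0002
```

```bash
python3 - <<'E'
from fit import *
st()
im=bot.capture("side"); crop("side",im,100,120,190,140,"pics/s20.png",4)
im=bot.capture("top"); crop("top",im,80,100,260,140,"pics/t20.png",3)
rt=bot.capture("side"); cv2.imwrite("pics/s20raw.png",rt[:,:,::-1])
for th in(0,.08):
    p=rk(-.02-.262*np.sin(th),-.145+.262*np.cos(th)); print(th,(proj("side",[[*p,.02]])[0]-[100,120])*4,(proj("top",[[*p,.02]])[0]-[80,100])*3)
E
```

```text
t 22.30 pos [ 0.4281 -0.0274  0.1751] rack [-0.1915  0.0141] psi 0.1089 F [0.  0.1 0.2] w 0.0002 tilt [ 1.3e-03  3.0e-04 -1.0e+00]
0 [478.30572669 394.58029794] [441.88889551 216.73828701]
0.08 [509.4229998  397.62076486] [444.97964415 240.97618419]
```

View pics/s20.png

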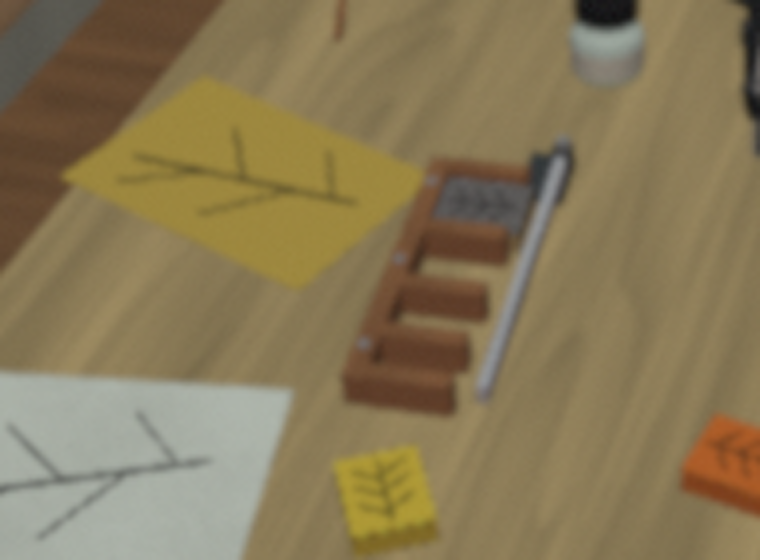

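View pics/t20.png

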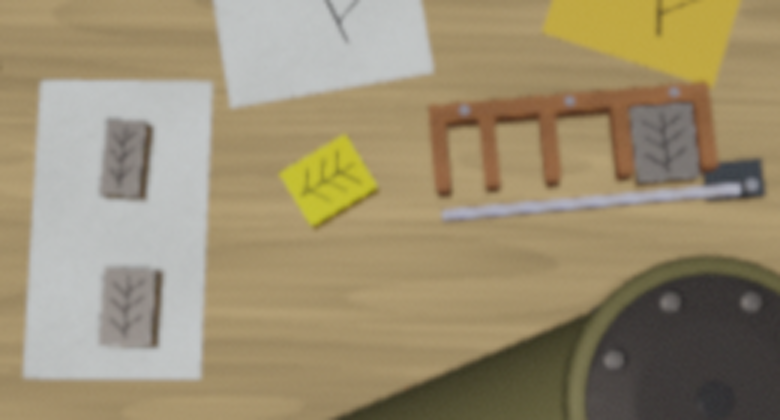

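```bash
python3 - <<'E'
from bench import bot
print(bot.close_job())
E
```

```text
the job is handed in; nothing more can be done
None
```

The block is home in the widest bay and the gate is shut. I handed the job in at about 22.5 s of the 72 s allowed; no verdict was reported.

- **Block:** It was the 54 mm one (block_r). I gripped it lightly and slid it along the table. It stopped against the mouths of the 28, 38 and 48 mm bays in turn, with 16–22 N of contact each time. The 58 mm bay took it, and two fingers from behind pushed it in until it stopped on the back rail at about 16 N.
- **Gate:** I swung it shut with the closed fingers until it met its stop at about 13 N.

**Last checks:**
- Both pictures show the block fully in the widest bay, and the gate tip within about 0.02 rad of shut.
- The two spares are still on their sheet.
- The ink jar looked undisturbed in the side view.
- The arm is clear of everything, with force near zero.

**Disagreement:** My first camera fit put the rack about 3.5 mm too far from the robot. The contact with the mouths and a picture overlay both showed this, and I corrected it before swinging the gate. The trained networks gave poor results: no rack at all, and the gate reported as a block. I used my own silhouette fits instead.

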